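# Pack panels and paint jars for the outdoor painting class

## Robot

A 6-joint arm with a two-finger parallel gripper is mounted at the origin on the work surface. World frame = base frame: x ahead of the robot, y to its left, z up, the work surface at z = 0. Lengths are in m, angles in rad, forces in N, time in s.
With the tool pointing down it reaches from about 0.3 to 0.775 m from the base axis. Payload 14.6 kg.
Tool frame: the origin (TCP) lies midway between the tips of the shut fingers; the grasp point (between the pads) lies 19 mm behind it; z points along the fingers, y is the line along which they close (so a half turn about z gives the same grasp; the last joint's range is limited). The gripper opens to 85 mm and grips with 20 to 120 N. Pads are 22 mm wide; open, the fingers measure 114 mm over their backs; the gripper's body (76 mm by 85 mm) begins 54 mm behind the grasp point. The pads swing forward as they close: fully open they stand 13 mm farther back than shut.
Start: joints at [1.042, 0.3, 1.521, -0, 1.321, -0.067], TCP at [0.245, 0.492, 0.231] pointing down, gripper open.
Joint ranges: [-3.03, 3.03], [-0.79, 2.21], [0.23, 2.52], [-1.04, 4.18], [0, 3.07], [-2.55, 2.55]. Speed limits (rad/s): [2.22, 2.22, 2.57, 3.14, 3.14, 3.14].

## Interface

Orientations are given as a 3x3 rotation matrix whose columns are the frame's x, y, z axes.
In Python, from station import monitor, viewer, manip gives the robot as it stands.
- The arm moves only by the tool drive_tool, never from a script. Its argument "series" is a list of rows, each a list of 3 entries, a list of its own where there are three numbers: the opening, from 0 (shut) to 1 (fully open), then the shift along the tool's x, y, z in cm, then the turn, a rotation vector about the tool's x, y, z in units of 5 degrees (1.0 is 5 degrees). A call has 1 to 20 rows; each row shifts and turns the commanded pose from where the row before left it, along the tool's axes as they then stand; what a row does not reach is not made up. A row lasts 1/10 s, in which the tool goes at most 50 mm and 8.59 degrees, less where a joint would pass 70% of its speed; a pose out of reach is approached as far as the arm can. A call with a gripper value outside its range is refused whole. The fingers move at their own pace and stop on an object; "grip_force" is the grip in N (left out, the last holds). Time passes only in rows, so rows that do not move let the fingers close. It gives the time, the measured TCP pose, the force, the opening and the grip force at its end, in the units of the state.
- monitor.observe(): the state, without advancing time (a new reading comes with each control period).
- viewer.get_image(name): name is "scene" or "top" or "wrist"; returns the picture (400x640x3 uint8, red, green, blue); there is no depth.
- viewer.camera_params(name): a dict with "vertical_fov" (degrees; the focal length in pixels is half the picture's height over the tangent of half this angle, whatever the lens; pixels are square), "cx", "cy" (the principal point, pixels), "T" (4x4, takes a point from camera to world coordinates). Camera axes: x right, y up, looking along -z (the intrinsics and any distortion apply to the point x, -y, -z); pixel columns grow to the right and rows downward; lengths in m; the calibration is good to about 2 mm. A picture is of the moment at which its call begins: read the wrist's pose just before it. camera_params takes no time and is no camera call; for the wrist camera it gives the pose at the moment of the call.
- manip.close_job(): hands the job in; it is judged then, once.
Trained networks look in the newest picture that a camera, given by its name, has taken for a name from the list of things; names that differ only in an ending like _2 or _b are one class to them, and where a whole thing is asked for, a point or a joint stands for the part that bears it (a point fixed in the world has none). Each returns a list of dicts, best first, with "confidence" (0 to 1); they miss things now and then, are a little off and sometimes report something else, mostly with a low value. They report only what shows in the picture. A call takes as long as a camera call.
- viewer.trace(camera, label): "region" (400x640 bool, what is visible of it) and "pixel" ([row, column] in pixels, amid what is visible of it).
The state is a dict: "t": time; "joint_positions": joint angles; "qvel": joint speeds; "joint_efforts": joint torques, N m; "position": TCP position; "tcp_rot": TCP orientation; "force": force on the tool from outside, world axes, zero at the start; "moment": the same for the moment, N m; "finger_gap": finger opening in m; "grasp_force": force on a finger pad.
Only numpy, scipy, OpenCV 4.12 (cv2) and the standard library are available. Lean on these libraries where they do the work, as an engineer would, in place of code of your own. Each camera call takes 0.05 s, during which the arm holds its last target. There are 200 camera calls.

## Task

Pack up for tomorrow's painting class: slide each painted panel upward out of the drying rack by its top edge and lower it, without dropping it, all the way down into a free slot of the open plywood panel carrier, then shut the carrier's lid fully. Stand every paint jar from the table upright in the divided crate, one to a cell. Leave the panel that is already in the carrier there, and do not disturb the brushes, tub, tape and bottle around.

Things in the scene. Friction and masses are not known exactly. Their poses are not given: they have to be found in the camera images.
- drying_rack: Wooden drying rack, fixed: base board 112 (own x) x 178 (own y) x 12 mm with two slotted rails running along own y, their tops 58 mm above the table. Four slots, 13 mm wide, at own y = -63, -21, 21 and 63 mm; a panel stands upright on the base board (12 mm above the table) in a slot, its width along own x. Origin: centre of the underside, on the table.
- carrier: Plywood panel carrier, fixed: an open case 123 (own x) x 212 (own y) x 116 mm high, walls and floor 8 mm thick, with a cleat 14 mm out on the outside of each own-y end. Its lid is hinged on the far (+x) rim. A seated panel stands on the floor, 8 mm above the table, width along own x, its top edge 8 mm below the rim. Origin: centre of the underside, on the table.
- carrier_in (a point): Centre of the carrier's inner floor, 8 mm above the table, axes as the carrier. The inner walls at -x and +x are grooved from near the top to the floor: four slots 15 mm wide at y = -63, -21, 21, 63 mm, 107 mm from groove bottom to groove bottom. The ribs between them stand 9 mm in from the walls; their pitched tops (90 to 104 mm above the table) lead a panel in.
- lid (a joint): Angle of the carrier's plywood lid in rad: 0 is shut flat on the rim, 1.57 upright, at most 1.9 leaning back to own +x. It starts open. The hinge is stiff: the lid stays where it is left and takes 2 to 4 N at its edge to move.
- lid_grip (a point): Middle of the top of the batten on the lid's outer face. Lid: 124 mm from hinge to free edge, 212 mm wide, 8 mm thick; batten 110 mm long along the free edge, 16 mm wide, centre line 109 mm from the hinge, its top 20 mm over the lid's underside. Own -x: hinge to free edge; own z: out of the outer face. Hinge axis: along the carrier's own y, at its own x = +61.5 mm, 116.5 mm above the table.
- crate: Slatted wooden crate, fixed: 166 x 166 mm, 55 mm high, walls 6 mm, a cross of 6 mm dividers 48 mm high makes 2 x 2 cells, each 74 mm square, centres at own x = +-40 mm, own y = +-40 mm; a 12 mm square post stands in each outer corner inside the crate; floor top 6 mm above the table. Origin: centre of the underside, on the table.
- panel_1: A small painted board of 9 mm plywood, primed white with abstract paint patches: 100 mm wide (own x), 9 mm thick (own y), 100 mm tall (own z), about 70 g; origin at the centre of its lower edge. Starts standing in slot 1 of the drying rack (slots counted from own -y); two or three of the four are there, the others are absent.
- panel_2: A small painted board of 9 mm plywood, primed white with abstract paint patches: 100 mm wide (own x), 9 mm thick (own y), 100 mm tall (own z), about 70 g; origin at the centre of its lower edge. Starts standing in slot 2 of the drying rack (slots counted from own -y); two or three of the four are there, the others are absent.
- panel_3: A small painted board of 9 mm plywood, primed white with abstract paint patches: 100 mm wide (own x), 9 mm thick (own y), 100 mm tall (own z), about 70 g; origin at the centre of its lower edge. Starts standing in slot 3 of the drying rack (slots counted from own -y); two or three of the four are there, the others are absent.
- panel_4: A small painted board of 9 mm plywood, primed white with abstract paint patches: 100 mm wide (own x), 9 mm thick (own y), 100 mm tall (own z), about 70 g; origin at the centre of its lower edge. Starts standing in slot 4 of the drying rack (slots counted from own -y); two or three of the four are there, the others are absent.
- packed_panel_1: A small painted board of 9 mm plywood, primed white with abstract paint patches: 100 mm wide (own x), 9 mm thick (own y), 100 mm tall (own z), about 70 g; origin at the centre of its lower edge. Packed in the carrier already, in the slot at own y = -21 mm (second slot from -y); only one of packed_panel_1 and 2 is there, the other is absent. It stays there.
- packed_panel_2: A small painted board of 9 mm plywood, primed white with abstract paint patches: 100 mm wide (own x), 9 mm thick (own y), 100 mm tall (own z), about 70 g; origin at the centre of its lower edge. Packed in the carrier already, in the slot at own y = 63 mm (last slot); only one of packed_panel_1 and 2 is there, the other is absent. It stays there.
- jar_1: A round paint jar with white screw lid: 54 mm diameter, 90 mm tall, the top 20 mm is its lid of 53 mm diameter, about 160 g, weight low as it is half full; origin at the centre of its underside. Starts upright on the table on the robot's side of rack, carrier and crate; three or all of the four are there, the other is absent.
- jar_2: A round paint jar with white screw lid: 54 mm diameter, 90 mm tall, the top 20 mm is its lid of 53 mm diameter, about 160 g, weight low as it is half full; origin at the centre of its underside. Starts upright on the table on the robot's side of rack, carrier and crate; three or all of the four are there, the other is absent.
- jar_3: A round paint jar with white screw lid: 54 mm diameter, 90 mm tall, the top 20 mm is its lid of 53 mm diameter, about 160 g, weight low as it is half full; origin at the centre of its underside. Starts upright on the table on the robot's side of rack, carrier and crate; three or all of the four are there, the other is absent.
- jar_4: A round paint jar with white screw lid: 54 mm diameter, 90 mm tall, the top 20 mm is its lid of 53 mm diameter, about 160 g, weight low as it is half full; origin at the centre of its underside. Starts upright on the table on the robot's side of rack, carrier and crate; three or all of the four are there, the other is absent.
- brush_pot: Black plastic pot, 68 mm diameter, 100 mm tall, with brushes standing up to 200 mm; origin at the underside. Not part of the job, stays where it is.
- brush_jar: Glass jar, 74 mm diameter, 110 mm tall, with brushes standing up to 200 mm; origin at the underside. Not part of the job, stays where it is.
- gesso_tub: White lidded tub of primer, 98 mm diameter, 90 mm tall; origin at the underside. Not part of the job, stays where it is.
- tape_roll: Roll of masking tape lying flat, 76 mm diameter, 24 mm tall; origin at the underside. Not part of the job, stays where it is.
- flat_brush: Flat brush, 160 mm long, 30 mm wide, 22 mm high, lying on the table; origin at the underside. Not part of the job, stays where it is.
- medium_bottle: White bottle of painting medium, 60 mm diameter, 140 mm tall; origin at the underside. Not part of the job, stays where it is.

How it is judged:
By the outcome, as a careful person would: the job done as asked, in the order asked, and still so for the second after the job is handed in, with the robot touching nothing.
Of panel_1, panel_2, panel_3, panel_4 only 2 to 3 are there at a start; the rules pass over those that are not, and their reading is None.
Of packed_panel_1, packed_panel_2 only 1 to 1 are there at a start; the rules pass over those that are not, and their reading is None.
Of jar_1, jar_2, jar_3, jar_4 only 3 to 4 are there at a start; the rules pass over those that are not, and their reading is None.
At some moment in a run one of jar_1, jar_2, jar_3, jar_4 may be knocked a few centimetres aside while the robot is not near it.
It also fails if it takes over 210 s, if anything falls off the work surface, if the arm or the gripper's body presses on something with over 40 N, if the wrist force passes 120 N, or if a joint passes its speed limit or range.

## Working session

There is one attempt and no reset: what is moved stays moved. The work goes in short steps, Python scripts to look and compute and a tool call to move; the robot and the scene stay as the last step left them, time stands still between calls to the robot, and variables do not carry over. Pictures are saved under pics/ and viewed, at most 14 in all, crops included, and the job is handed in when it is done.

Besides the shell and the picture viewer there is one more tool, called after "Request:" by a JSON object that holds its "api" and its "payload". drive_tool: Moves the arm, as the interface text tells. Its arguments: {"type":"object","properties":{"series":{"type":"array","items":{"type":"array"}},"grip_force":{"type":"number"}},"required":["series"]}

```bash
ls; mkdir -p pics; python3 - <<'E'
from station import monitor, viewer, manip
import cv2,numpy as np
s=monitor.observe(); print(s)
for n in ["scene","top","wrist"]:
    p=viewer.camera_params(n); print(n,p)
    im=viewer.get_image(n); cv2.imwrite(f"pics/{n}0.png",im[:,:,::-1])
E
```

```text
pics
{'t': 0.0, 'joint_positions': array([ 1.04238392e+00,  3.00436756e-01,  1.52160004e+00,  1.08260096e-05,
        1.32072522e+00, -6.65962923e-02]), 'qvel': array([ 1.18126830e-04,  7.17986275e-04,  3.59850516e-04,  6.76155160e-04,
       -6.71039079e-05, -3.49171235e-04]), 'joint_efforts': array([-2.28499390e-03, -5.43495584e+01, -3.61788511e+01, -9.50328081e-05,
        3.86961387e-03, -4.38073300e-05]), 'position': array([0.24493974, 0.49217151, 0.23073214]), 'tcp_rot': array([[-8.95243538e-01,  4.45576760e-01, -5.98607825e-04],
       [ 4.45577153e-01,  8.95242979e-01, -1.00458317e-03],
       [ 8.82805376e-05, -1.16607256e-03, -9.99999316e-01]]), 'force': array([ 0.04784023, -0.25402567, -0.13798724]), 'moment': array([0.02371932, 0.00262469, 0.00687905]), 'grasp_force': 0.0, 'finger_gap': 0.08566615417259058}
scene {'vertical_fov': 43.85503327371964, 'cx': 319.598583973445, 'cy': 200.06171285481602, 'T': array([[-0.79402343, -0.3529141 ,  0.49495296,  1.3031265 ],
       [ 0.60787775, -0.46550092,  0.64326786,  0.96140877],
       [ 0.00338276,  0.81164064,  0.58414727,  0.
[... 155 characters left out ...]
58436629, 'T': array([[-0.02180538,  0.99623474, -0.08390992,  0.45766546],
       [-0.9997343 , -0.02110048,  0.00927843, -0.001688  ],
       [ 0.00747296,  0.08408994,  0.99643015,  1.58983007],
       [ 0.        ,  0.        ,  0.        ,  1.        ]])}
wrist {'vertical_fov': 68.83903762016743, 'cx': 322.0090939355126, 'cy': 198.05429618750924, 'T': array([[ 4.45397284e-01, -8.60096666e-01, -2.48706622e-01,
         1.81592238e-01],
       [ 8.95333024e-01,  4.27810735e-01,  1.23922359e-01,
         5.24128731e-01],
       [-1.85844928e-04, -2.77869934e-01,  9.60618689e-01,
         3.73616026e-01],
       [ 0.00000000e+00,  0.00000000e+00,  0.00000000e+00,
         1.00000000e+00]])}
```

View pics/top0.png

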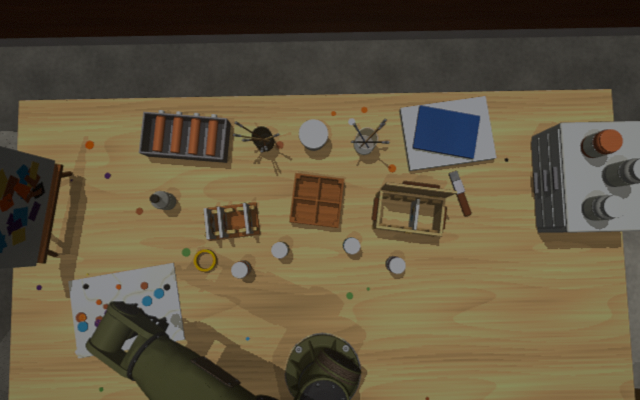

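View pics/scene0.png

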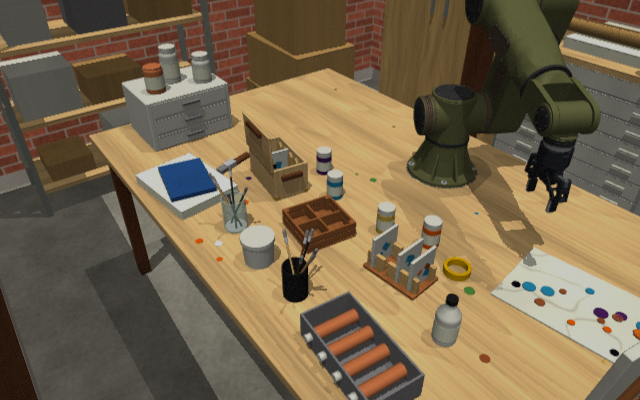

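The top view shows the rack at (232,221) with panels at cols 208, 221 and 247, the crate at (318,201), and the carrier at (411,212) with a packed panel at col 415. The jars are at (280,250), (240,270), (352,245) and (397,266). I'll build the helpers and get coarse positions.

```bash
cat > h.py <<'E'
from station import monitor, viewer, manip
import cv2, numpy as np
from scipy.optimize import minimize, least_squares
def cam(n):
    p=viewer.camera_params(n); f=200/np.tan(np.radians(p["vertical_fov"]/2))
    return f,p["cx"],p["cy"],np.array(p["T"])
def proj(c,P):
    f,cx,cy,T=c; q=(np.atleast_2d(P)-T[:3,3])@T[:3,:3]
    return np.c_[cx+f*q[:,0]/-q[:,2], cy-f*q[:,1]/-q[:,2]]   # col,row
def onplane(c,uv,z):
    f,cx,cy,T=c; uv=np.atleast_2d(uv).astype(float)
    d=np.c_[(uv[:,0]-cx)/f,-(uv[:,1]-cy)/f,-np.ones(len(uv))]@T[:3,:3].T
    return T[:3,3]+d*((z-T[2,3])/d[:,2])[:,None]
def shot(n,save=None):
    c=cam(n); im=viewer.get_image(n)
    if save: cv2.imwrite(f"pics/{save}.png",im[:,:,::-1])
    return c,im
def place(P,x,y,yaw):
    R=np.array([[np.cos(yaw),-np.sin(yaw),0],[np.sin(yaw),np.cos(yaw),0],[0,0,1]])
    return np.atleast_2d(P)@R.T+[x,y,0]
E
python3 - <<'E'
from h import *
for n in ["top","scene"]:
    c,im=shot(n)
    for l in ["panel_1","packed_panel_1","jar_1","crate","carrier","lid","drying_rack"]:
        for d in viewer.trace(n,l):
            r,co=d["pixel"]; z={"panel_1":.1,"packed_panel_1":.1,"jar_1":.07,"crate":.05,"carrier":.1}.get(l,.05)
            print(n,l,round(d["confidence"],2),[int(r),int(co)],d["region"].sum(),onplane(c,[co,r],z)[0,:2].round(3))
E
```

```text
top panel_1 0.78 [226, 208] 278 [0.49  0.355]
top panel_1 0.57 [222, 222] 249 [0.504 0.31 ]
top panel_1 0.54 [219, 247] 202 [0.511 0.23 ]
top panel_1 0.27 [187, 416] 777 [ 0.603 -0.322]
top packed_panel_1 0.64 [215, 413] 234 [ 0.512 -0.307]
top jar_1 0.78 [246, 351] 234 [ 0.417 -0.107]
top jar_1 0.76 [263, 393] 282 [ 0.359 -0.243]
top jar_1 0.57 [220, 246] 205 [0.509 0.236]
top jar_1 0.54 [246, 280] 220 [0.422 0.127]
top jar_1 0.54 [271, 239] 275 [0.344 0.261]
top crate 0.96 [200, 315] 2466 [0.572 0.009]
top carrier 0.89 [206, 409] 3366 [ 0.542 -0.296]
top lid 0.73 [189, 420] 750 [ 0.601 -0.345]
top lid 0.52 [132, 312] 714 [0.802 0.016]
top drying_rack 0.92 [223, 234] 905 [0.502 0.283]
scene panel_1 0.93 [267, 419] 565 [0.538 0.383]
scene panel_1 0.7 [243, 387] 614 [0.537 0.266]
scene panel_1 0.63 [256, 407] 514 [0.535 0.337]
scene packed_panel_1 0.59 [159, 281] 247 [ 0.521 -0.267]
scene jar_1 0.89 [184, 334] 461 [ 0.446 -0.073]
scene jar_1 0.86 [233, 433] 541 [0.375 0.29 ]
scene jar_1 0.75 [160, 326] 370 [ 0.374 -0.209]
scene jar_1 0.68 [218, 382] 489 [0.447 0.153]
scene crate 0.91 [223, 320] 2711 [0.589 0.041]
scene carrier 0.88 [166, 273] 2887 [ 0.567 -0.246]
scene carrier 0.5 [255, 407] 558 [0.529 0.333]
scene lid 0.73 [143, 257] 913 [ 0.484 -0.49 ]
scene drying_rack 0.89 [275, 392] 1503 [0.574 0.329]
```

View pics/wrist0.png

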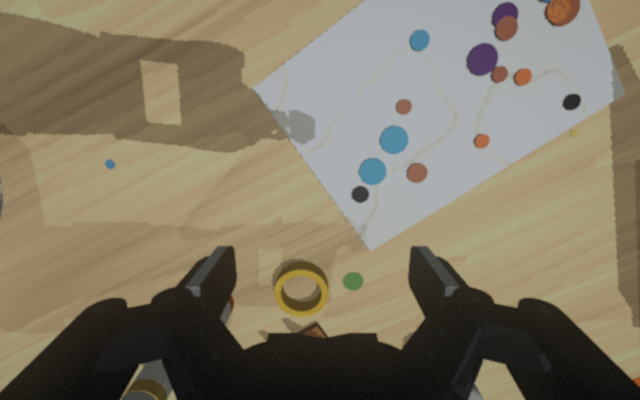

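The wrist view shows the fingertips near (215,250) and (430,250), with tape at (302,290). Moving to look at the rack from above.

Request:
{"api": "drive_tool", "payload": {"series": [[1, [-3.7, -1.1, -1.6], [0, 0, 0]], [1, [-3.7, -1.1, -1.6], [0, 0, 0]], [1, [-3.7, -1.1, -1.6], [0, 0, 0]], [1, [-3.7, -1.1, -1.6], [0, 0, 0]], [1, [-3.7, -1.1, -1.6], [0, 0, 0]], [1, [-3.7, -1.1, -1.6], [0, 0, 0]], [1, [-3.7, -1.1, -1.6], [0, 0, 0]], [1, [-3.7, -1.1, -1.6], [0, 0, 0]], [0.45, [0, 0, 0], [0, 0, -1.44]], [0.45, [0, 0, 0], [0, 0, -1.44]], [0.45, [0, 0, 0], [0, 0, -1.44]], [0.45, [0, 0, 0], [0, 0, -1.44]], [0.45, [0, 0, 0], [0, 0, -1.44]], [0.45, [0, 0, 0], [0, 0, 0]], [0.45, [0, 0, 0], [0, 0, 0]]]}}

```text
t: 2.45
position: [0.4708, 0.2817, 0.3593]
tcp_rot: [[-0.987, -0.162, -0.0], [-0.162, 0.987, -0.0], [0.0, -0.0, -1.0]]
force: [-0.5, -0.9, -0.5]
finger_gap: 0.0385
grasp_force: 0.0
```

```bash
python3 - <<'E'
from h import *
s=monitor.observe(); print(s["t"],s["position"].round(4),s["finger_gap"])
c,im=shot("wrist","w1")
for l in ["panel_1","drying_rack","crate","jar_1"]:
    for i,d in enumerate(viewer.trace("wrist",l)):
        r,co=d["pixel"]; print(l,round(d["confidence"],2),[int(r),int(co)],d["region"].sum(),onplane(c,[co,r],.1)[0,:2].round(3))
        if l=="panel_1": print(cv2.minAreaRect(np.argwhere(d["region"])[:,::-1].astype(np.int32)))
E
```

```text
2.45 [0.4708 0.2817 0.3593] 0.0385162656396035
panel_1 0.89 [189, 371] 1176 [0.492 0.357]
((371.3841552734375, 194.0426788330078), (18.22120475769043, 77.52294158935547), 6.340191841125488)
panel_1 0.72 [187, 288] 868 [0.508 0.24 ]
((287.2764892578125, 190.49411010742188), (13.732087135314941, 77.26272583007812), 1.5074357986450195)
panel_1 0.67 [191, 345] 808 [0.5   0.321]
((343.6846008300781, 192.55902099609375), (11.663637161254883, 77.05902862548828), 4.927109718322754)
drying_rack 0.83 [178, 320] 4293 [0.489 0.283]
crate 0.88 [191, 147] 12331 [0.546 0.042]
crate 0.65 [191, 371] 1137 [0.494 0.358]
jar_1 0.97 [76, 325] 1489 [0.355 0.268]
jar_1 0.81 [28, 3] 262 [ 0.365 -0.131]
jar_1 0.66 [81, 60] 3152 [ 0.416 -0.067]
```

View pics/w1.png

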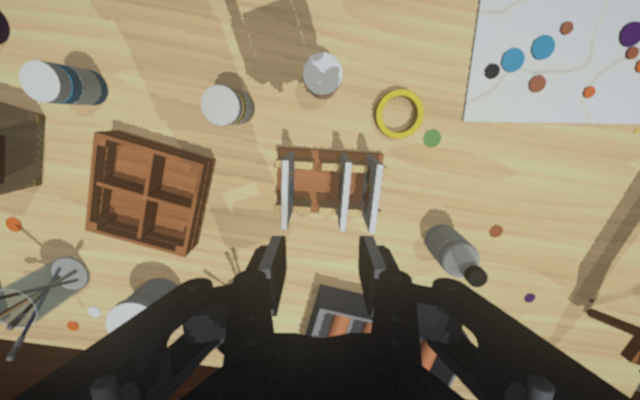

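The wrist view shows rack panels at cols 287, 345 and 372 (slots 1, 3 and 4), jars at (322,73) and (225,104), and the crate at (150,190). I'll fit the panels from their silhouettes.

```bash
cat >> h.py <<'E'
def box(wx,wy,z0,z1): return np.array([[a*wx/2,b*wy/2,z] for a in(-1,1) for b in(-1,1) for z in(z0,z1)])
def hullmask(c,P,S=4):
    h=cv2.convexHull((proj(c,P)*S).astype(np.float32)); m=np.zeros((400*S,640*S),np.uint8)
    cv2.fillConvexPoly(m,np.round(h).astype(np.int32),1); return m
def fit(views,P,x0,free=3,step=(.006,.006,.06)):
    """views: list of (cam, bool mask); P model points; x0=(x,y,yaw)"""
    S=4; up=[cv2.resize(m.astype(np.uint8),None,fx=S,fy=S,interpolation=cv2.INTER_NEAREST) for _,m in views]
    def loss(v):
        p=list(x0); p[:free]=v; L=0
        for (c,_),u in zip(views,up):
            h=hullmask(c,place(P,*p)); L+=1-(h&u).sum()/(h|u).sum()
        return L/len(up)
    v0=np.array(x0[:free]); sim=np.vstack([v0]+[v0+np.eye(free)[i]*step[i] for i in range(free)])
    r=minimize(loss,v0,method="Nelder-Mead",options=dict(initial_simplex=sim,xatol=2e-4,fatol=1e-4))
    return r.x,r.fun
E
python3 - <<'E'
from h import *
c,im=shot("wrist"); ds=[d for d in viewer.trace("wrist","panel_1")]
ct,it=shot("top"); dt=viewer.trace("top","panel_1")
P=box(.1,.009,.03,.112)
for d in ds[:4]:
    x0=onplane(c,d["pixel"][::-1],.1)[0]
    if d["confidence"]<.5 or abs(x0[1]-.3)>.1: continue
    r=fit([(c,d["region"])],P,[x0[0],x0[1],.165]); print(x0[:2].round(3),r[0].round(4),round(r[1],3))
    m=min(dt,key=lambda e:np.hypot(*(onplane(ct,e["pixel"][::-1],.1)[0]-x0)[:2]))
    r=fit([(c,d["region"]),(ct,m["region"])],P,[x0[0],x0[1],.165]); print('  both',r[0].round(4),round(r[1],3))
# height: triangulate panel top middle, top vs wrist
im4=cv2.resize(im[120:260,240:420],None,fx=4,fy=4,interpolation=cv2.INTER_CUBIC)
cv2.imwrite("pics/c1.png",im4[:,:,::-1])
E
```

```text
[0.51  0.241] [0.518  0.2387 0.1026] 0.072
  both [0.5181 0.2379 0.1113] 0.21
[0.49  0.355] [0.5025 0.3637 0.121 ] 0.073
  both [0.5025 0.3637 0.121 ] 0.536
[0.497 0.319] [0.507  0.322  0.1005] 0.063
  both [0.5069 0.3216 0.0996] 0.297
```

View pics/c1.png

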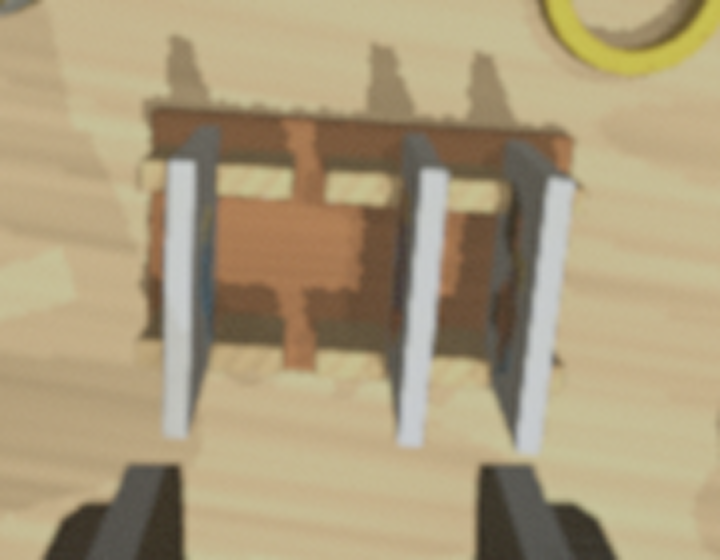

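```bash
python3 - <<'E'
from h import *
c=cam("wrist")
for a,b in [((285.2,160),(284,229.2)),((348.2,162),(342.8,231.2)),((380,164.5),(372,233))]:
    for z in (.102,.112,.122):
        A,B=onplane(c,[a,b],z)[:,:2]; d=B-A
        print(z,((A+B)/2).round(4),"len",np.hypot(*d).round(4),"yaw",np.arctan2(d[1],d[0]).round(3))
s=monitor.observe();print(s["position"],np.arctan2(-s["tcp_rot"][1,0],-s["tcp_rot"][0,0]))
E
```

```text
0.102 [0.5208 0.2367] len 0.1024 yaw 0.114
0.112 [0.5178 0.2375] len 0.0998 yaw 0.114
0.122 [0.5148 0.2384] len 0.0973 yaw 0.114
0.102 [0.5094 0.3227] len 0.1028 yaw 0.114
0.112 [0.5067 0.3214] len 0.1002 yaw 0.114
0.122 [0.504  0.3201] len 0.0977 yaw 0.114
0.102 [0.5053 0.3662] len 0.1022 yaw 0.106
0.112 [0.5027 0.3638] len 0.0997 yaw 0.106
0.122 [0.5001 0.3614] len 0.0971 yaw 0.106
[0.47084486 0.28173442 0.3592812 ] 0.16611548817093974
```

Panel tops are at z=0.112 with rack yaw ≈0.115. Next I'll look at the carrier with the hand empty.

Request:
{"api": "drive_tool", "payload": {"series": [[0.45, [0.6, -4.1, 0.3], [0, 0, 0]], [0.45, [0.6, -4.1, 0.3], [0, 0, 0]], [0.45, [0.6, -4.1, 0.3], [0, 0, 0]], [0.45, [0.6, -4.1, 0.3], [0, 0, 0]], [0.45, [0.6, -4.1, 0.3], [0, 0, 0]], [0.45, [0.6, -4.1, 0.3], [0, 0, 0]], [0.45, [0.6, -4.1, 0.3], [0, 0, 0]], [0.45, [0.6, -4.1, 0.3], [0, 0, 0]], [0.45, [0.6, -4.1, 0.3], [0, 0, 0]], [0.45, [0.6, -4.1, 0.3], [0, 0, 0]], [0.45, [0.6, -4.1, 0.3], [0, 0, 0]], [0.45, [0.6, -4.1, 0.3], [0, 0, 0]], [0.45, [0.6, -4.1, 0.3], [0, 0, 0]], [0.45, [0.6, -4.1, 0.3], [0, 0, 0]], [0.45, [0, 0, 0], [0, 0, 1.5]], [0.45, [0, 0, 0], [0, 0, 1.5]], [0.45, [0, 0, 0], [0, 0, 0]], [0.45, [0, 0, 0], [0, 0, 0]]]}}

```text
t: 4.7
position: [0.4832, -0.2981, 0.3173]
tcp_rot: [[-0.996, 0.091, 0.0], [0.091, 0.996, -0.0], [-0.0, -0.0, -1.0]]
force: [0.4, 0.7, 0.7]
finger_gap: 0.0388
grasp_force: 0.0
```

```bash
python3 - <<'E'
from h import *
s=monitor.observe(); print(s["t"],s["position"].round(4),s["finger_gap"])
c,im=shot("wrist","w2")
np.save("c2.npy",np.array(c,dtype=object),allow_pickle=True)
r=[d for d in viewer.trace("wrist","carrier")]
for d in r: print(d["confidence"],d["pixel"],d["region"].sum(), [ (np.argwhere(d["region"]).min(0),np.argwhere(d["region"]).max(0))])
E
```

```text
4.7 [ 0.4832 -0.2981  0.3173] 0.03879974091086171
0.88 [216.8, 324.0] 24215 [(array([143, 225]), array([331, 421]))]
```

View pics/w2.png

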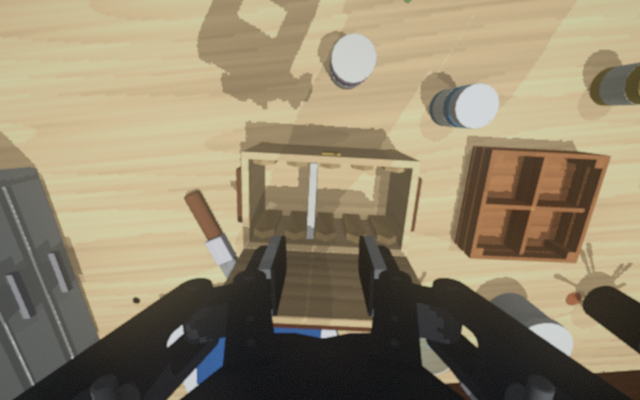

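The wrist view shows the carrier rim at cols 245–418, rows 150–250, with the packed panel at col 312 (y=-21). I'll zoom in for the corners.

```bash
python3 - <<'E'
import cv2
im=cv2.imread("pics/w2.png")[135:265,228:428]
cv2.imwrite("pics/c2.png",cv2.resize(im,None,fx=4,fy=4,interpolation=cv2.INTER_CUBIC))
E
```

```text
(no output)
```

View pics/c2.png

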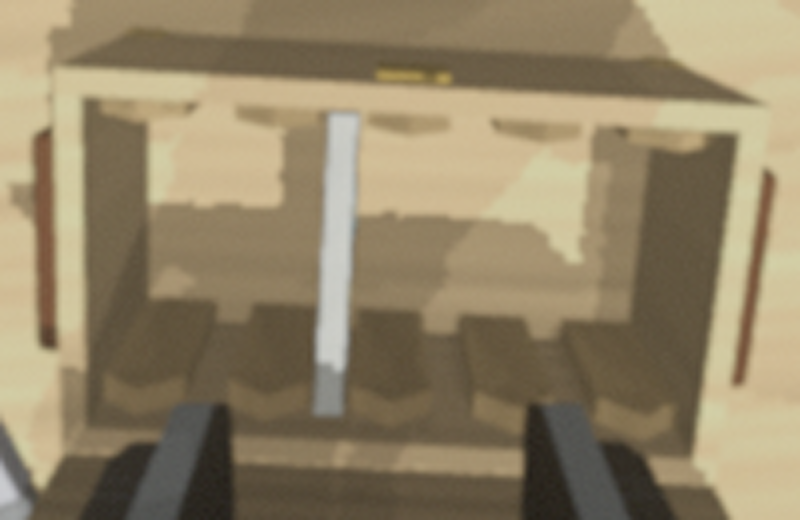

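```bash
python3 - <<'E'
from h import *
c=cam("wrist")
g=lambda *p:np.array(p)/4+[228,135]
for z in (.106,.116,.126):
    I=onplane(c,g((84,98),(737,133),(694,457),(86,428)),z)[:,:2]; O=onplane(c,g((53,68),(766,103)),z)[:,:2]
    L=lambda a,b:np.hypot(*(a-b)).round(4)
    w=(I[1]+I[2]-I[0]-I[3])/2
    print(z,"centre",I.mean(0).round(4),"in",L(I[0],I[1]),L(I[3],I[2]),L(I[0],I[3]),L(I[1],I[2]),"outer",L(*O),"yaw",np.arctan2(-w[0],w[1]).round(4),np.arctan2(-(O[1]-O[0])[0],(O[1]-O[0])[1]).round(4))
    d=O[1]-O[0]; u=d/np.hypot(*d); print("  from outer",((O[0]+O[1])/2+.0615*np.array([u[1],-u[0]])).round(4))
A,B=onplane(c,g((343,112),(329,415)),.108)[:,:2]; print("packed",((A+B)/2).round(4),np.hypot(*(A-B)),np.arctan2(*(B-A)[::-1]))
C=(I.mean(0));
E
```

```text
0.106 centre [ 0.5267 -0.2934] in 0.1999 0.2019 0.1095 0.1092 outer 0.2166 yaw -0.1449 -0.1409
  from outer [ 0.5244 -0.2936]
0.116 centre [ 0.5235 -0.2934] in 0.1943 0.1962 0.1064 0.1061 outer 0.2105 yaw -0.1449 -0.1409
  from outer [ 0.5229 -0.2938]
0.126 centre [ 0.5203 -0.2933] in 0.1886 0.1905 0.1033 0.103 outer 0.2044 yaw -0.1449 -0.1409
  from outer [ 0.5215 -0.294 ]
packed [ 0.5187 -0.3135] 0.09993369553578825 -0.14553468116614818
```

Carrier centre is (0.523,-0.2936), yaw -0.144. Going to panel 1.

```bash
cat >> h.py <<'E'
def go(x,y,z,yaw,cur=None,quiet=0):
    """turn first (tool z units), then shift in the turned tool frame, cm"""
    s=monitor.observe(); p=s["position"]; R=s["tcp_rot"]
    y0=np.arctan2(-R[1,0],-R[0,0]); u=-np.degrees(yaw-y0)/5
    Rt=np.array([[-np.cos(yaw),-np.sin(yaw),0],[-np.sin(yaw),np.cos(yaw),0],[0,0,-1]])
    d=(np.array([x,y,z])-p)@Rt*100; n=np.hypot.reduce(d)
    print("t",round(s["t"],2),"turn",u.round(3),"shift",d.round(2),"dist cm",n.round(1),"yaw",y0.round(4),"tilt z axis",R[:,2].round(4))
E
python3 -c "
from h import *
go(.5178,.2375,.20,.115)"
```

```text
t 4.8 turn -2.372 shift [-9.58 52.8  11.74] dist cm 54.9 yaw -0.092 tilt z axis [ 2.e-04 -2.e-04 -1.e+00]
```

Request:
{"api": "drive_tool", "payload": {"series": [[0.38, [0, 0, 0], [0, 0, -1.19]], [0.38, [0, 0, 0], [0, 0, -1.19]], [0.38, [-0.74, 4.06, 0.9], [0, 0, 0]], [0.38, [-0.74, 4.06, 0.9], [0, 0, 0]], [0.38, [-0.74, 4.06, 0.9], [0, 0, 0]], [0.38, [-0.74, 4.06, 0.9], [0, 0, 0]], [0.38, [-0.74, 4.06, 0.9], [0, 0, 0]], [0.38, [-0.74, 4.06, 0.9], [0, 0, 0]], [0.38, [-0.74, 4.06, 0.9], [0, 0, 0]], [0.38, [-0.74, 4.06, 0.9], [0, 0, 0]], [0.38, [-0.74, 4.06, 0.9], [0, 0, 0]], [0.38, [-0.74, 4.06, 0.9], [0, 0, 0]], [0.38, [-0.74, 4.06, 0.9], [0, 0, 0]], [0.38, [-0.74, 4.06, 0.9], [0, 0, 0]], [0.38, [-0.7, 4.06, 0.94], [0, 0, 0]], [0.38, [0, 0, 0], [0, 0, 0]], [0.38, [0, 0, 0], [0, 0, 0]], [0.38, [0, 0, 0], [0, 0, 0]]]}}

```text
t: 6.6
position: [0.5192, 0.2363, 0.2002]
tcp_rot: [[-0.994, -0.113, 0.0], [-0.113, 0.994, -0.0], [-0.0, -0.0, -1.0]]
force: [0.1, 0.3, 0.4]
finger_gap: 0.0327
grasp_force: 0.0
```

```bash
python3 - <<'E'
from h import *
go(.5178,.2375,.078,.115)
c,im=shot("wrist","w3"); print(monitor.observe()["finger_gap"])
E
```

```text
t 6.6 turn -0.023 shift [ 0.13  0.13 12.22] dist cm 12.2 yaw 0.113 tilt z axis [ 4.e-04 -0.e+00 -1.e+00]
0.032285802511008314
```

View pics/w3.png

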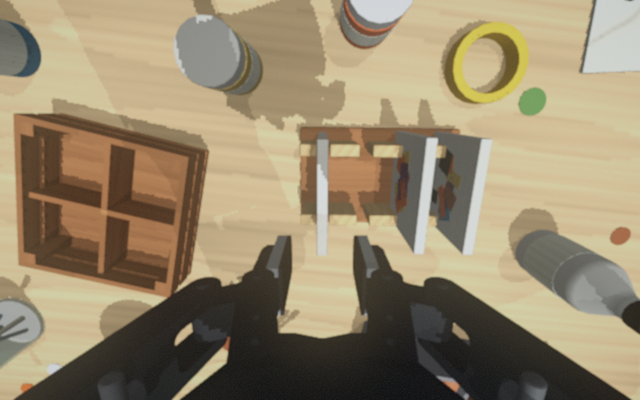

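Panel 1's top strip runs from (322,138) to (322,253), centred between the fingers. Descending.

```bash
python3 - <<'E'
from h import *
c=cam("wrist")
for a,b in [((322.5,138.5),(322,254)),((432,139),(419,252)),((484,139.5),(466,253))]:
    A,B=onplane(c,[a,b],.112)[:,:2]; print(((A+B)/2).round(4),np.hypot(*(A-B)).round(4),np.arctan2(*(B-A)[::-1]).round(4))
E
```

```text
[0.5168 0.2366] 0.0992 0.1084
[0.5066 0.3209] 0.0969 0.1005
[0.5027 0.3616] 0.0975 0.106
```

Request:
{"api": "drive_tool", "payload": {"series": [[0.38, [0.03, 0.04, 3], [0, 0, 0]], [0.38, [0.05, 0.04, 3], [0, 0, 0]], [0.38, [0.05, 0.05, 2.5], [0, 0, 0]], [0.38, [0, 0, 2], [0, 0, 0]], [0.38, [0, 0, 1.7], [0, 0, 0]], [0.38, [0, 0, 0], [0, 0, 0]], [0.38, [0, 0, 0], [0, 0, 0]], [0, [0, 0, 0], [0, 0, 0]], [0, [0, 0, 0], [0, 0, 0]], [0, [0, 0, 0], [0, 0, 0]], [0, [0, 0, 0], [0, 0, 0]], [0, [0, 0, 0], [0, 0, 0]], [0, [0, 0, 0], [0, 0, 0]]], "grip_force": 35}}

```text
t: 7.95
position: [0.5183, 0.2381, 0.0792]
tcp_rot: [[-0.994, -0.112, 0.002], [-0.112, 0.994, 0.0], [-0.002, 0.0, -1.0]]
force: [-0.5, -2.4, 6.4]
finger_gap: 0.0084
grasp_force: 36.9
```

Request:
{"api": "drive_tool", "payload": {"series": [[0, [0, 0, -1], [0, 0, 0]], [0, [0, 0, -1.5], [0, 0, 0]], [0, [0, 0, -2], [0, 0, 0]], [0, [0, 0, -3], [0, 0, 0]], [0, [0, 0, -3], [0, 0, 0]], [0, [0, 0, -3], [0, 0, 0]], [0, [0, 0, -2.5], [0, 0, 0]], [0, [0, 0, 0], [0, 0, 1.49]], [0, [0, 0, 0], [0, 0, 1.49]], [0, [0, 0, 0], [0, 0, 0]], [0, [0, 0, 0], [0, 0, 0]]]}}

```text
t: 9.05
position: [0.5176, 0.2381, 0.2386]
tcp_rot: [[-0.99, 0.143, 0.001], [0.143, 0.99, 0.0], [-0.0, 0.0, -1.0]]
force: [-0.0, 0.4, -0.8]
finger_gap: 0.0085
grasp_force: 35.8
```

```bash
python3 - <<'E'
from h import *
go(.5140,-.3560,.24,-.144)
c,im=shot("wrist","w4");s=monitor.observe(); print(s["finger_gap"],s["grasp_force"],s["force"],s["position"])
E
```

```text
t 9.05 turn 0.003 shift [ -8.17 -58.85  -0.14] dist cm 59.4 yaw -0.1437 tilt z axis [ 5.e-04  2.e-04 -1.e+00]
0.008433340398097813 35.780383944511414 [ 0.40752138 -0.37317308  0.28741751] [0.51761111 0.23811459 0.23836588]
```

View pics/w4.png

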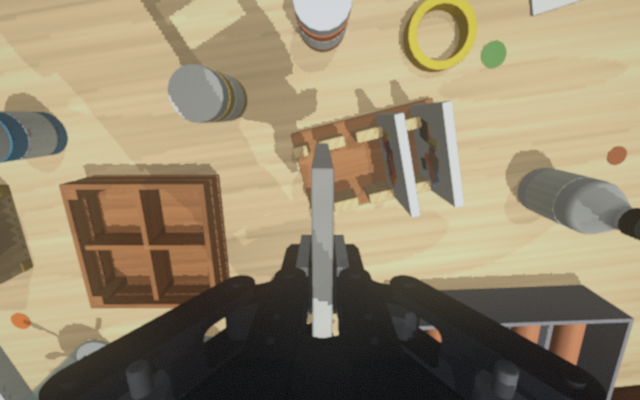

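Panel in hand: the top strip runs from about (322,168) to (322,337), straight in the gripper.

```bash
python3 - <<'E'
from h import *
c=cam("wrist"); s=monitor.observe()
im=cv2.imread("pics/w4.png"); g=im[150:345,322].astype(int).sum(1); print(150+np.argsort(-abs(np.diff(g)))[:6])
for a in [(322,167),(322,168),(322,337)]:
    print(a,((onplane(c,a,.2712)[0]-s["position"])@s["tcp_rot"]*1000).round(1))
E
```

```text
[337 338 300 336 167 301]
(322, 167) [ 51.3   0.4 -32.8]
(322, 168) [ 50.9   0.4 -32.8]
(322, 337) [-26.9   0.4 -32.8]
```

Request:
{"api": "drive_tool", "payload": {"series": [[0, [-0.3, -1.9, 0], [0, 0, 0]], [0, [-0.55, -3.95, 0], [0, 0, 0]], [0, [-0.55, -3.95, 0], [0, 0, 0]], [0, [-0.55, -3.95, 0], [0, 0, 0]], [0, [-0.55, -3.95, 0], [0, 0, 0]], [0, [-0.55, -3.95, 0], [0, 0, 0]], [0, [-0.55, -3.95, 0], [0, 0, 0]], [0, [-0.55, -3.95, 0], [0, 0, 0]], [0, [-0.55, -3.95, 0], [0, 0, 0]], [0, [-0.55, -3.95, 0], [0, 0, 0]], [0, [-0.55, -3.95, 0], [0, 0, 0]], [0, [-0.55, -3.95, 0], [0, 0, 0]], [0, [-0.55, -3.95, 0], [0, 0, 0]], [0, [-0.55, -3.95, 0], [0, 0, 0]], [0, [-0.55, -3.95, 0], [0, 0, 0]], [0, [-0.28, -1.65, 0], [0, 0, 0]], [0, [0, 0, 0], [0, 0, 0]], [0, [0, 0, 0], [0, 0, 0]], [0, [0, 0, 0], [0, 0, 0]]]}}

```text
t: 11.0
position: [0.5132, -0.3552, 0.2381]
tcp_rot: [[-0.989, 0.145, 0.0], [0.145, 0.989, 0.0], [-0.0, 0.0, -1.0]]
force: [-0.2, 0.2, -0.9]
finger_gap: 0.0087
grasp_force: 35.8
```

```bash
python3 - <<'E'
from h import *
go(.5151,-.3560,.19,-.144)
c,im=shot("wrist","w5")
E
```

```text
t 11.0 turn -0.02 shift [-0.2  -0.05  4.81] dist cm 4.8 yaw -0.1457 tilt z axis [ 1.e-04  1.e-04 -1.e+00]
```

View pics/w5.png

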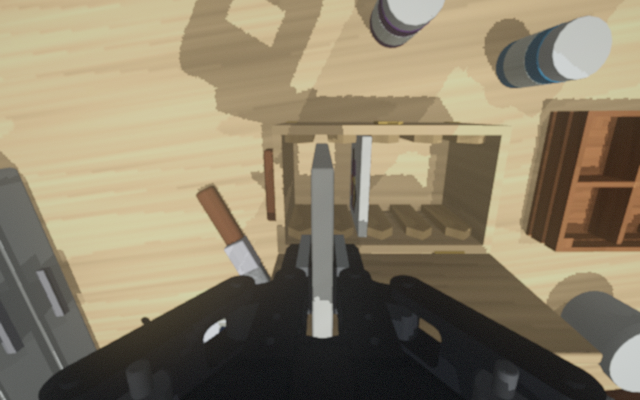

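```bash
python3 - <<'E'
from h import *
c=cam("wrist"); s=monitor.observe()
I=onplane(c,[(283.5,135.5),(500.5,135.5)],.116)[:,:2]; d=I[1]-I[0]; u=d/np.hypot(*d); n=np.array([u[1],-u[0]])
print(np.hypot(*d),np.arctan2(-d[0],d[1]), "slot",(I[0]+u*.035+n*.0535).round(4),(I[1]-u*.161+n*.0535).round(4))
A,B=onplane(c,[(364,136),(362,236)],.108)[:,:2];print("packed",(A+B)/2,np.hypot(*(A-B)))
E
```

```text
0.19318397458628347 -0.14564333928570425 slot [ 0.5149 -0.3542] [ 0.5145 -0.3569]
packed [ 0.51769032 -0.31538267] 0.09926999406527336
```

Request:
{"api": "drive_tool", "payload": {"series": [[0, [-0.1, -0.02, 2], [0, 0, 0]], [0, [-0.12, -0.03, 2.5], [0, 0, 0]], [0, [0, 0, 1.5], [0, 0, 0]], [0, [0, 0, 1.5], [0, 0, 0]], [0, [0, 0, 1.5], [0, 0, 0]], [0, [0, 0, 1.5], [0, 0, 0]]]}}

```text
t: 11.65
position: [0.5153, -0.357, 0.1322]
tcp_rot: [[-0.989, 0.147, 0.001], [0.147, 0.989, -0.0], [-0.001, -0.0, -1.0]]
force: [-0.3, -0.8, -0.7]
finger_gap: 0.0086
grasp_force: 35.9
```

Request:
{"api": "drive_tool", "payload": {"series": [[0, [0, 0, 2], [0, 0, 0]], [0, [0, 0, 2], [0, 0, 0]], [0, [0, 0, 1], [0, 0, 0]], [0, [0, 0, 0.3], [0, 0, 0]], [0, [0, 0, 0.3], [0, 0, 0]], [0, [0, 0, 0], [0, 0, 0]]]}}

```text
t: 12.25
position: [0.5154, -0.3572, 0.0774]
tcp_rot: [[-0.989, 0.147, 0.001], [0.147, 0.989, -0.001], [-0.001, -0.0, -1.0]]
force: [0.5, -0.6, -0.7]
finger_gap: 0.0081
grasp_force: 35.9
```

Lowering the last 2–3 mm to contact.

Request:
{"api": "drive_tool", "payload": {"series": [[0, [0, 0, 0.1], [0, 0, 0]], [0, [0, 0, 0.1], [0, 0, 0]], [0, [0, 0, 0.1], [0, 0, 0]], [0, [0, 0, 0], [0, 0, 0]]]}}

```text
t: 12.65
position: [0.5154, -0.3574, 0.0752]
tcp_rot: [[-0.989, 0.147, 0.001], [0.147, 0.989, -0.001], [-0.001, -0.001, -1.0]]
force: [-4.3, 1.4, 7.2]
finger_gap: 0.0086
grasp_force: 37.2
```

Request:
{"api": "drive_tool", "payload": {"series": [[0.28, [0, 0, 0], [0, 0, 0]], [0.28, [0, 0, 0], [0, 0, 0]], [0.28, [0, 0, 0], [0, 0, 0]], [0.28, [0, 0, -1.5], [0, 0, 0]], [0.28, [0, 0, -3], [0, 0, 0]], [0.28, [0, 0, -4], [0, 0, 0]], [0.28, [0, 0, -4], [0, 0, 0]], [0.28, [0, 0, -2], [0, 0, -1.5]], [0.28, [0, 0, 0], [0, 0, -1.5]], [0.28, [0, 0, 0], [0, 0, 0]]]}}

```text
t: 13.65
position: [0.5152, -0.3571, 0.2205]
tcp_rot: [[-0.993, -0.116, 0.002], [-0.116, 0.993, -0.001], [-0.001, -0.001, -1.0]]
force: [0.3, -0.6, 0.4]
finger_gap: 0.0239
grasp_force: 0.0
```

```bash
python3 - <<'E'
from h import *
go(.506,.3212,.20,.112); print(monitor.observe()["finger_gap"])
c,im=shot("wrist","w6"); print([(round(d["confidence"],2),d["pixel"],d["region"].sum()) for d in viewer.trace("wrist","packed_panel_1")])
E
```

```text
t 13.65 turn 0.05 shift [-6.66 67.5   2.05] dist cm 67.9 yaw 0.1163 tilt z axis [ 0.0015 -0.0012 -1.    ]
0.02385591596290178
[(0.63, [192.1, 365.6], np.int64(2377))]
```

View pics/w6.png

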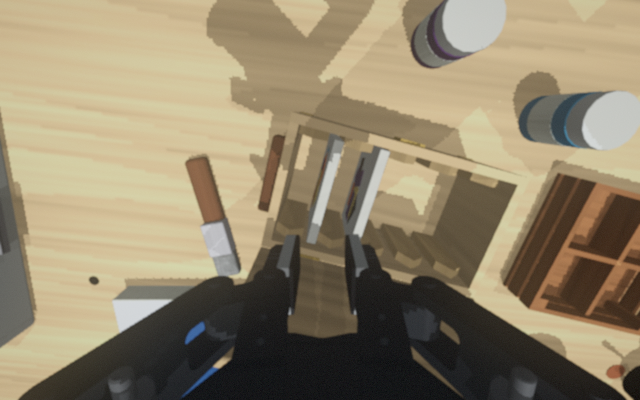

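The panel is seated in slot -63, beside the packed one. Going to panel 3.

Request:
{"api": "drive_tool", "payload": {"series": [[0.28, [-0.2, 2, 0], [0, 0, 0.05]], [0.28, [-0.4, 4.05, 0.1], [0, 0, 0]], [0.28, [-0.4, 4.05, 0.1], [0, 0, 0]], [0.28, [-0.4, 4.05, 0.1], [0, 0, 0]], [0.28, [-0.4, 4.05, 0.1], [0, 0, 0]], [0.28, [-0.4, 4.05, 0.1], [0, 0, 0]], [0.28, [-0.4, 4.05, 0.1], [0, 0, 0]], [0.28, [-0.4, 4.05, 0.1], [0, 0, 0]], [0.28, [-0.4, 4.05, 0.1], [0, 0, 0]], [0.28, [-0.4, 4.05, 0.1], [0, 0, 0]], [0.28, [-0.4, 4.05, 0.1], [0, 0, 0]], [0.28, [-0.4, 4.05, 0.1], [0, 0, 0]], [0.28, [-0.4, 4.05, 0.1], [0, 0, 0]], [0.28, [-0.4, 4.05, 0.1], [0, 0, 0]], [0.28, [-0.4, 4.05, 0.1], [0, 0, 0]], [0.28, [-0.4, 4.05, 0.2], [0, 0, 0]], [0.28, [-0.4, 4.05, 0.2], [0, 0, 0]], [0.28, [-0.46, 0.7, 0.2], [0, 0, 0]], [0.28, [0, 0, 0], [0, 0, 0]], [0.28, [0, 0, 0], [0, 0, 0]]]}}

```text
t: 15.75
position: [0.5113, 0.3207, 0.1985]
tcp_rot: [[-0.994, -0.108, -0.001], [-0.108, 0.994, -0.001], [0.001, -0.001, -1.0]]
force: [-0.1, -0.3, -0.8]
finger_gap: 0.0242
grasp_force: 0.0
```

```bash
cat >> h.py <<'E'
def strip(c,im,x,y,yaw,z,S=4):
    """refine the bright 100x9 mm top face"""
    g=cv2.resize(cv2.cvtColor(im,cv2.COLOR_RGB2GRAY),None,fx=S,fy=S,interpolation=cv2.INTER_CUBIC).astype(float)
    def loss(v):
        a=hullmask(c,place(box(.1,.009,z,z),*v)).astype(bool); b=hullmask(c,place(box(.106,.015,z,z),*v)).astype(bool)&~a
        return -(g[a].mean()-g[b].mean())
    best=None
    for dy in (-.004,0,.004):
        v0=np.array([x,y+dy,yaw]); sim=np.vstack([v0,v0+[.004,0,0],v0+[0,.004,0],v0+[0,0,.04]])
        r=minimize(loss,v0,method="Nelder-Mead",options=dict(initial_simplex=sim,xatol=1e-4,fatol=.05))
        if best is None or r.fun<best.fun: best=r
    return best.x,best.fun
E
python3 - <<'E'
from h import *
c,im=shot("wrist","w7")
print(monitor.observe()["position"])
for p in [(.5067,.321,.11,.112),(.5027,.3625,.11,.112)]: print(strip(c,im,*p))
go(.506,.3212,.078,.112)
E
```

```text
[0.51139496 0.32049486 0.19884739]
(array([0.50605344, 0.32097363, 0.10184638]), np.float64(-48.43478758392061))
(array([0.50228222, 0.36332813, 0.10640542]), np.float64(-57.71697990250229))
t 15.8 turn -0.05 shift [ 0.53  0.13 12.08] dist cm 12.1 yaw 0.1076 tilt z axis [-3.e-04 -4.e-04 -1.e+00]
```

Request:
{"api": "drive_tool", "payload": {"series": [[0.28, [0.25, 0.05, 3], [0, 0, 0]], [0.28, [0.28, 0.05, 3], [0, 0, 0]], [0.28, [0, 0, 2.5], [0, 0, 0]], [0.28, [0, 0, 2], [0, 0, 0]], [0.28, [0, 0, 1.5], [0, 0, 0]], [0.28, [0, 0, 0], [0, 0, 0]], [0, [0, 0, 0], [0, 0, 0]], [0, [0, 0, 0], [0, 0, 0]], [0, [0, 0, 0], [0, 0, 0]], [0, [0, 0, 0], [0, 0, 0]], [0, [0, 0, 0], [0, 0, 0]], [0, [0, 0, 0], [0, 0, 0]]]}}

```text
t: 17.0
position: [0.5064, 0.322, 0.0798]
tcp_rot: [[-0.994, -0.109, 0.001], [-0.109, 0.994, 0.0], [-0.001, 0.0, -1.0]]
force: [1.0, -3.8, 5.7]
finger_gap: 0.0084
grasp_force: 39.1
```

Request:
{"api": "drive_tool", "payload": {"series": [[0, [0, 0, -1], [0, 0, 0]], [0, [0, 0, -1.5], [0, 0, 0]], [0, [0, 0, -2], [0, 0, 0]], [0, [0, 0, -3], [0, 0, 0]], [0, [0, 0, -3], [0, 0, 0]], [0, [0, 0, -3], [0, 0, 0]], [0, [0, 0, -2.5], [0, 0, 0]], [0, [0, 0, 0], [0, 0, 1.45]], [0, [0, 0, 0], [0, 0, 1.45]], [0, [0, 0, 0], [0, 0, 0]], [0, [0, 0, 0], [0, 0, 0]]]}}

```text
t: 18.1
position: [0.5057, 0.3222, 0.2396]
tcp_rot: [[-0.99, 0.139, 0.0], [0.139, 0.99, 0.0], [-0.0, 0.001, -1.0]]
force: [-0.9, -0.2, -1.1]
finger_gap: 0.0084
grasp_force: 38.1
```

```bash
cat >> h.py <<'E'
def inhand(im,c,ztop):
    """near end (tool +x) of the held panel's top edge, in tool mm"""
    s=monitor.observe(); g=im[130:230,322].astype(int).sum(1); r=130+np.argmax(abs(np.diff(g)))+.5
    q=(onplane(c,(322,r),ztop)[0]-s["position"])@s["tcp_rot"]*1000; print("row",r,"end",q.round(1),"centre off",(q[0]-50).round(1)); return q
E
python3 - <<'E'
from h import *
c,im=shot("wrist","w8"); s=monitor.observe(); inhand(im,c,s["position"][2]-.0798+.112); print(s["finger_gap"],s["grasp_force"])
g=im[130:230,322].astype(int).sum(1); print(130+np.argsort(-abs(np.diff(g)))[:5])
go(.5260,-.2728,.24,-.144); go(.5320,-.2312,.24,-.144)
E
```

```text
row 170.5 end [ 49.8   0.5 -32.2] centre off -0.2
0.00876631392846607 38.05517077445984
[170 143 171 145 169]
t 18.15 turn 0.05 shift [-10.54 -58.59  -0.06] dist cm 59.5 yaw -0.1396 tilt z axis [ 2.e-04  3.e-04 -1.e+00]
t 18.15 turn 0.05 shift [-10.54 -54.39  -0.06] dist cm 55.4 yaw -0.1396 tilt z axis [ 2.e-04  3.e-04 -1.e+00]
```

Request:
{"api": "drive_tool", "payload": {"series": [[0, [-0.34, -1.9, 0], [0, 0, 0.05]], [0, [-0.71, -3.95, 0], [0, 0, 0]], [0, [-0.71, -3.95, 0], [0, 0, 0]], [0, [-0.71, -3.95, 0], [0, 0, 0]], [0, [-0.71, -3.95, 0], [0, 0, 0]], [0, [-0.71, -3.95, 0], [0, 0, 0]], [0, [-0.71, -3.95, 0], [0, 0, 0]], [0, [-0.71, -3.95, 0], [0, 0, 0]], [0, [-0.71, -3.95, 0], [0, 0, 0]], [0, [-0.71, -3.95, 0], [0, 0, 0]], [0, [-0.71, -3.95, 0], [0, 0, 0]], [0, [-0.71, -3.95, 0], [0, 0, 0]], [0, [-0.71, -3.95, 0], [0, 0, 0]], [0, [-0.71, -3.95, 0], [0, 0, 0]], [0, [-0.71, -3.95, 0], [0, 0, 0]], [0, [-0.26, -1.39, 0], [0, 0, 0]], [0, [0, 0, 0], [0, 0, 0]], [0, [0, 0, 0], [0, 0, 0]], [0, [0, 0, 0], [0, 0, 0]]]}}

```text
t: 20.05
position: [0.5242, -0.2717, 0.2391]
tcp_rot: [[-0.989, 0.145, 0.0], [0.145, 0.989, 0.0], [-0.0, 0.0, -1.0]]
force: [0.5, 0.8, -0.8]
finger_gap: 0.0085
grasp_force: 38.1
```

```bash
python3 - <<'E'
from h import *
go(.5260,-.2728,.19,-.144)
c,im=shot("wrist","w9")
# check the neighbours: seated panels
print(strip(c,im,.5187,-.3135,-.144,.108),strip(c,im,.514,-.356,-.144,.108))
E
```

```text
t 20.05 turn -0.019 shift [-0.19 -0.09  4.91] dist cm 4.9 yaw -0.1456 tilt z axis [ 1.e-04  1.e-04 -1.e+00]
(array([ 0.51976947, -0.31384628, -0.15843936]), np.float64(-64.96888069494298)) (array([ 0.51492871, -0.35590287, -0.14612531]), np.float64(-84.48628938216225))
```

Request:
{"api": "drive_tool", "payload": {"series": [[0, [-0.1, -0.02, 2], [0, 0, 0]], [0, [-0.09, -0.04, 2.5], [0, 0, 0]], [0, [0, 0, 1.5], [0, 0, 0]], [0, [0, 0, 1.5], [0, 0, 0]], [0, [0, 0, 1.5], [0, 0, 0]], [0, [0, 0, 1.5], [0, 0, 0]]]}}

```text
t: 20.7
position: [0.5261, -0.2732, 0.1333]
tcp_rot: [[-0.989, 0.146, 0.0], [0.146, 0.989, -0.0], [-0.001, -0.0, -1.0]]
force: [-0.3, -0.2, -1.0]
finger_gap: 0.0083
grasp_force: 38.1
```

Request:
{"api": "drive_tool", "payload": {"series": [[0, [0, 0, 2], [0, 0, 0]], [0, [0, 0, 2], [0, 0, 0]], [0, [0, 0, 1], [0, 0, 0]], [0, [0, 0, 0.3], [0, 0, 0]], [0, [0, 0, 0.2], [0, 0, 0]], [0, [0, 0, 0.1], [0, 0, 0]], [0, [0, 0, 0.1], [0, 0, 0]], [0, [0, 0, 0.1], [0, 0, 0]], [0, [0, 0, 0], [0, 0, 0]]]}}

```text
t: 21.6
position: [0.5259, -0.2738, 0.076]
tcp_rot: [[-0.989, 0.147, 0.0], [0.147, 0.989, -0.0], [-0.0, -0.0, -1.0]]
force: [0.8, 0.3, -0.2]
finger_gap: 0.0085
grasp_force: 38.1
```

Request:
{"api": "drive_tool", "payload": {"series": [[0, [0, 0, 0.1], [0, 0, 0]], [0, [0, 0, 0.05], [0, 0, 0]], [0, [0, 0, 0], [0, 0, 0]]]}}

```text
t: 21.9
position: [0.526, -0.2741, 0.0758]
tcp_rot: [[-0.989, 0.147, 0.001], [0.147, 0.989, -0.001], [-0.001, -0.001, -1.0]]
force: [-6.8, 1.9, 12.6]
finger_gap: 0.0086
grasp_force: 40.1
```

Request:
{"api": "drive_tool", "payload": {"series": [[0.28, [0, 0, 0], [0, 0, 0]], [0.28, [0, 0, 0], [0, 0, 0]], [0.28, [0, 0, 0], [0, 0, 0]], [0.28, [0, 0, -1.5], [0, 0, 0]], [0.28, [0, 0, -3], [0, 0, 0]], [0.28, [0, 0, -4], [0, 0, 0]], [0.28, [0, 0, -4], [0, 0, 0]], [0.28, [0, 0, -2], [0, 0, -1.48]], [0.28, [0, 0, 0], [0, 0, -1.48]], [0.28, [0, 0, 0], [0, 0, 0]]]}}

```text
t: 22.9
position: [0.5259, -0.2739, 0.221]
tcp_rot: [[-0.994, -0.113, 0.002], [-0.113, 0.994, -0.001], [-0.001, -0.001, -1.0]]
force: [0.1, -0.1, -0.2]
finger_gap: 0.024
grasp_force: 0.0
```

```bash
python3 - <<'E'
from h import *
go(.5025,.3630,.20,.110); print(monitor.observe()["finger_gap"])
E
```

```text
t 22.9 turn 0.032 shift [-4.67 63.56  2.1 ] dist cm 63.8 yaw 0.1128 tilt z axis [ 0.0016 -0.001  -1.    ]
0.023966808196527467
```

Request:
{"api": "drive_tool", "payload": {"series": [[0.28, [-0.2, 2, 0], [0, 0, 0]], [0.28, [-0.26, 4.05, 0.1], [0, 0, 0]], [0.28, [-0.26, 4.05, 0.1], [0, 0, 0]], [0.28, [-0.26, 4.05, 0.1], [0, 0, 0]], [0.28, [-0.26, 4.05, 0.1], [0, 0, 0]], [0.28, [-0.26, 4.05, 0.1], [0, 0, 0]], [0.28, [-0.26, 4.05, 0.1], [0, 0, 0]], [0.28, [-0.26, 4.05, 0.1], [0, 0, 0]], [0.28, [-0.26, 4.05, 0.1], [0, 0, 0]], [0.28, [-0.26, 4.05, 0.1], [0, 0, 0]], [0.28, [-0.26, 4.05, 0.1], [0, 0, 0]], [0.28, [-0.26, 4.05, 0.1], [0, 0, 0]], [0.28, [-0.26, 4.05, 0.2], [0, 0, 0]], [0.28, [-0.26, 4.05, 0.2], [0, 0, 0]], [0.28, [-0.26, 4.05, 0.2], [0, 0, 0]], [0.28, [-0.26, 4.05, 0.2], [0, 0, 0]], [0.28, [-0.2, 0.8, 0.2], [0, 0, 0]], [0.28, [0, 0, 0], [0, 0, 0]], [0.28, [0, 0, 0], [0, 0, 0]], [0.28, [0, 0, 0], [0, 0, 0]]]}}

```text
t: 24.9
position: [0.4985, 0.3615, 0.1986]
tcp_rot: [[-0.994, -0.108, 0.0], [-0.108, 0.994, -0.0], [-0.0, -0.0, -1.0]]
force: [0.5, -0.6, -0.4]
finger_gap: 0.024
grasp_force: 0.0
```

```bash
python3 - <<'E'
from h import *
c,im=shot("wrist","w10")
r=strip(c,im,.5025,.363,.108,.112); print(r); go(r[0][0],r[0][1],.078,r[0][2])
E
```

```text
(array([0.50252501, 0.36365316, 0.10258726]), np.float64(-47.91386010952354))
t 24.95 turn 0.07 shift [-0.41  0.17 12.08] dist cm 12.1 yaw 0.1087 tilt z axis [ 3.e-04  1.e-04 -1.e+00]
```

Request:
{"api": "drive_tool", "payload": {"series": [[0.28, [-0.2, 0.06, 3], [0, 0, 0]], [0.28, [-0.21, 0.06, 3], [0, 0, 0]], [0.28, [0, 0, 2.5], [0, 0, 0]], [0.28, [0, 0, 2], [0, 0, 0]], [0.28, [0, 0, 1.5], [0, 0, 0]], [0.28, [0, 0, 0], [0, 0, 0]], [0, [0, 0, 0], [0, 0, 0]], [0, [0, 0, 0], [0, 0, 0]], [0, [0, 0, 0], [0, 0, 0]], [0, [0, 0, 0], [0, 0, 0]], [0, [0, 0, 0], [0, 0, 0]], [0, [0, 0, 0], [0, 0, 0]]]}}

```text
t: 26.15
position: [0.5028, 0.3641, 0.0793]
tcp_rot: [[-0.994, -0.11, 0.001], [-0.11, 0.994, 0.0], [-0.001, 0.0, -1.0]]
force: [0.3, -5.4, 5.7]
finger_gap: 0.0085
grasp_force: 39.1
```

Request:
{"api": "drive_tool", "payload": {"series": [[0, [0, 0, -1], [0, 0, 0]], [0, [0, 0, -1.5], [0, 0, 0]], [0, [0, 0, -2], [0, 0, 0]], [0, [0, 0, -3], [0, 0, 0]], [0, [0, 0, -3], [0, 0, 0]], [0, [0, 0, -3], [0, 0, 0]], [0, [0, 0, -2.5], [0, 0, 0]], [0, [0, 0, 0], [0, 0, 1.45]], [0, [0, 0, 0], [0, 0, 1.45]], [0, [0, 0, 0], [0, 0, 0]], [0, [0, 0, 0], [0, 0, 0]]]}}

```text
t: 27.25
position: [0.5022, 0.3644, 0.2392]
tcp_rot: [[-0.99, 0.138, 0.001], [0.138, 0.99, 0.001], [-0.001, 0.001, -1.0]]
force: [-0.6, 0.7, -0.6]
finger_gap: 0.0084
grasp_force: 38.1
```

```bash
python3 - <<'E'
from h import *
c,im=shot("wrist","w11"); s=monitor.observe(); inhand(im,c,s["position"][2]+.0325); print(s["position"],s["finger_gap"],s["grasp_force"],s["force"])
go(.5320,-.2312,.24,-.144)
E
```

```text
row 169.5 end [ 50.3   0.5 -32.5] centre off 0.3
[0.50222541 0.36435561 0.23893665] 0.008776432747656273 38.09120535850525 [-0.08478859  0.95081451 -1.20263761]
t 27.3 turn 0.061 shift [-11.49 -58.51  -0.11] dist cm 59.6 yaw -0.1387 tilt z axis [ 4.e-04  5.e-04 -1.e+00]
```

Request:
{"api": "drive_tool", "payload": {"series": [[0, [-0.4, -1.9, 0], [0, 0, 0.05]], [0, [-0.78, -3.95, 0], [0, 0, 0]], [0, [-0.78, -3.95, 0], [0, 0, 0]], [0, [-0.78, -3.95, 0], [0, 0, 0]], [0, [-0.78, -3.95, 0], [0, 0, 0]], [0, [-0.78, -3.95, 0], [0, 0, 0]], [0, [-0.78, -3.95, 0], [0, 0, 0]], [0, [-0.78, -3.95, 0], [0, 0, 0]], [0, [-0.78, -3.95, 0], [0, 0, 0]], [0, [-0.78, -3.95, 0], [0, 0, 0]], [0, [-0.78, -3.95, 0], [0, 0, 0]], [0, [-0.78, -3.95, 0], [0, 0, 0]], [0, [-0.78, -3.95, 0], [0, 0, 0]], [0, [-0.78, -3.95, 0], [0, 0, 0]], [0, [-0.78, -3.95, 0], [0, 0, 0]], [0, [-0.3, -1.35, 0], [0, 0, 0]], [0, [0, 0, 0], [0, 0, 0]], [0, [0, 0, 0], [0, 0, 0]], [0, [0, 0, 0], [0, 0, 0]]]}}

```text
t: 29.2
position: [0.5319, -0.2307, 0.2386]
tcp_rot: [[-0.99, 0.144, 0.0], [0.144, 0.99, 0.0], [-0.0, 0.0, -1.0]]
force: [-0.5, 0.3, -0.6]
finger_gap: 0.0085
grasp_force: 38.1
```

```bash
python3 - <<'E'
from h import *
go(.5322,-.2314,.19,-.144)
c,im=shot("wrist","w12")
for l in ["lid"]:
  print([(round(d["confidence"],2),d["pixel"],d["region"].sum()) for d in viewer.trace("wrist",l)])
print(strip(c,im,.526,-.273,-.144,.108))
E
```

```text
t 29.2 turn -0.009 shift [-0.04 -0.06  4.86] dist cm 4.9 yaw -0.1447 tilt z axis [ 1.e-04  1.e-04 -1.e+00]
[(0.59, [292.4, 152.7], np.int64(10582)), (0.58, [237.2, 320.7], np.int64(3998))]
(array([ 0.52693405, -0.27307868, -0.15114063]), np.float64(-65.18710648804122))
```

Request:
{"api": "drive_tool", "payload": {"series": [[0, [-0.02, -0.03, 2], [0, 0, 0]], [0, [-0.02, -0.02, 2.5], [0, 0, 0]], [0, [0, 0, 1.5], [0, 0, 0]], [0, [0, 0, 1.5], [0, 0, 0]], [0, [0, 0, 1.5], [0, 0, 0]], [0, [0, 0, 1.5], [0, 0, 0]]]}}

```text
t: 29.9
position: [0.5322, -0.2318, 0.133]
tcp_rot: [[-0.989, 0.145, 0.0], [0.145, 0.989, -0.0], [-0.0, -0.0, -1.0]]
force: [-0.1, -0.7, -0.3]
finger_gap: 0.0085
grasp_force: 38.2
```

Request:
{"api": "drive_tool", "payload": {"series": [[0, [0, 0, 2], [0, 0, 0]], [0, [0, 0, 2], [0, 0, 0]], [0, [0, 0, 1], [0, 0, 0]], [0, [0, 0, 0.3], [0, 0, 0]], [0, [0, 0, 0.2], [0, 0, 0]], [0, [0, 0, 0.1], [0, 0, 0]], [0, [0, 0, 0.1], [0, 0, 0]], [0, [0, 0, 0.1], [0, 0, 0]], [0, [0, 0, 0.1], [0, 0, 0]], [0, [0, 0, 0], [0, 0, 0]]]}}

```text
t: 30.9
position: [0.5323, -0.2328, 0.0753]
tcp_rot: [[-0.989, 0.146, 0.001], [0.146, 0.989, -0.001], [-0.001, -0.0, -1.0]]
force: [-3.4, 0.2, 7.2]
finger_gap: 0.0086
grasp_force: 39.3
```

Request:
{"api": "drive_tool", "payload": {"series": [[0.28, [0, 0, 0], [0, 0, 0]], [0.28, [0, 0, 0], [0, 0, 0]], [0.28, [0, 0, 0], [0, 0, 0]], [0.28, [0, 0, -1.5], [0, 0, 0]], [0.28, [0, 0, -3], [0, 0, 0]], [0.28, [0, 0, -4], [0, 0, 0]], [0.28, [0, 0, -4], [0, 0, 0]], [0, [0, 0, -4], [0, 0, 0]], [0, [0, 0, -4], [0, 0, 0]], [0, [1, 3, -3.5], [0, 0, 0]], [0, [1, 4, 0], [0, 0, 0]], [0, [1, 4, 0], [0, 0, 0]], [0, [0, 0, 0], [0, 0, 0]], [0, [0, 0, 0], [0, 0, 0]]]}}

```text
t: 32.3
position: [0.5184, -0.1188, 0.3156]
tcp_rot: [[-0.989, 0.145, 0.001], [0.145, 0.989, -0.001], [-0.001, -0.0, -1.0]]
force: [0.5, 0.3, 1.5]
finger_gap: 0.0003
grasp_force: 0.0
```

```bash
cat >> h.py <<'E'
CX,CY,CYAW=.5232,-.2937,-.1445
def lidpts(th):
    P=box(.124,.212,0,.008)+[-.062,0,0]; B=box(.016,.110,.008,.020)+[-.109,0,0]
    L=np.vstack([P,B]); x,y,z=L.T
    return np.c_[.0615+x*np.cos(th)+z*np.sin(th), y, .1165-x*np.sin(th)+z*np.cos(th)]
def lidfit(th0=1.7,cams=("scene","top","wrist")):
    for n in cams:
        c,im=shot(n); best=None
        for d in viewer.trace(n,"lid"):
            m=d["region"].astype(np.uint8)
            for th in np.arange(0,1.95,.03):
                h=hullmask(c,place(lidpts(th),CX,CY,CYAW),1); v=(h&m).sum()/(h|m).sum()
                if best is None or v>best[0]: best=(v.round(3),th.round(2),round(d["confidence"],2),d["pixel"])
        print(n,best)
def own(x,y): return place([[x,y,0]],CX,CY,CYAW)[0,:2]
E
python3 - <<'E'
from h import *
s=monitor.observe(); print(s["position"])
lidfit()
c,im=shot("scene","s1")
c,im=shot("wrist","w13")
for p in [(.514,-.356),(.5193,-.3137),(.526,-.273),(.532,-.2312)]: print(strip(c,im,*p,-.144,.108))
E
```

```text
[ 0.51836098 -0.11881793  0.31559748]
scene (np.float64(0.899), np.float64(1.62), 0.63, [144.6, 256.3])
top (np.float64(0.869), np.float64(1.56), 0.95, [187.9, 419.9])
wrist (np.float64(0.806), np.float64(1.56), 0.66, [283.3, 134.7])
(array([ 0.515709  , -0.35574714, -0.14751424]), np.float64(-79.69037945208252))
(array([ 0.52020886, -0.3139346 , -0.14795068]), np.float64(-80.04880168867719))
(array([ 0.52765608, -0.27323471, -0.14807932]), np.float64(-80.67752403096372))
(array([ 0.53299637, -0.23280045, -0.14682468]), np.float64(-77.26232798165138))
```

All four panels sit seated and even, and the lid is at about 1.6 rad. Moving behind the lid.

```bash
python3 - <<'E'
from h import *
print(own(.128,0)); go(*own(.128,0),.30,CYAW)
h=None
for th in np.arange(1.6,-.01,-.1):
    c,s=np.cos(th),np.sin(th); x=61.5-109*c+20*s+11; z=116.5+109*s+20*c
    print(round(th,2),"ownx",x.round(1),"z",z.round(1),*( (np.round([-(x-h[0])/10,0,-(z-h[1])/10],2),) if h else ())); h=(x,z)
E
```

```text
[ 0.64986599 -0.3121317 ]
t 32.7 turn -0.034 shift [-15.78 -17.13   1.42] dist cm 23.3 yaw -0.1475 tilt z axis [-3.e-04  1.e-04 -1.e+00]
1.6 ownx 95.7 z 224.9
1.5 ownx 84.7 z 226.6 [ 1.09  0.   -0.18]
1.4 ownx 73.7 z 227.3 [ 1.11  0.   -0.07]
1.3 ownx 62.6 z 226.9 [1.11 0.   0.04]
1.2 ownx 51.6 z 225.3 [1.1  0.   0.15]
1.1 ownx 40.9 z 222.7 [1.08 0.   0.26]
1.0 ownx 30.4 z 219.0 [1.04 0.   0.37]
0.9 ownx 20.4 z 214.3 [1.   0.   0.47]
0.8 ownx 10.9 z 208.6 [0.95 0.   0.57]
0.7 ownx 2.0 z 202.0 [0.89 0.   0.66]
0.6 ownx -6.2 z 194.6 [0.82 0.   0.75]
0.5 ownx -13.6 z 186.3 [0.74 0.   0.82]
0.4 ownx -20.1 z 177.4 [0.65 0.   0.89]
0.3 ownx -25.7 z 167.8 [0.56 0.   0.95]
0.2 ownx -30.4 z 157.8 [0.46 0.   1.01]
0.1 ownx -34.0 z 147.3 [0.36 0.   1.05]
-0.0 ownx -36.5 z 136.5 [0.25 0.   1.08]
```

Request:
{"api": "drive_tool", "payload": {"series": [[0, [-2.63, -2.86, 0], [0, 0, 0]], [0, [-2.63, -2.86, 0], [0, 0, 0]], [0, [-2.63, -2.86, 0], [0, 0, 0]], [0, [-2.63, -2.86, 0], [0, 0, 0]], [0, [-2.63, -2.86, 0], [0, 0, 0]], [0, [-2.63, -2.83, 0], [0, 0, 0]], [0, [0, 0, 0], [0, 0, 0]], [0, [0, 0, 0], [0, 0, 0]], [0, [0, 0, 0], [0, 0, 0]]]}}

```text
t: 33.6
position: [0.6493, -0.3113, 0.3149]
tcp_rot: [[-0.989, 0.146, 0.0], [0.146, 0.989, -0.0], [-0.0, -0.0, -1.0]]
force: [-0.3, 1.4, 0.2]
finger_gap: -0.0
grasp_force: 0.0
```

```bash
python3 - <<'E'
from h import *
s=monitor.observe(); print(s["position"]); go(*own(.122,0),.222,CYAW)
E
```

```text
[ 0.64926677 -0.31132919  0.31489738]
t 33.6 turn -0.022 shift [ 0.53 -0.07  9.29] dist cm 9.3 yaw -0.1464 tilt z axis [ 4.e-04 -1.e-04 -1.e+00]
```

Request:
{"api": "drive_tool", "payload": {"series": [[0, [0, 0, 3], [0, 0, 0]], [0, [0, 0, 3], [0, 0, 0]], [0, [0, 0, 2.3], [0, 0, 0]], [0, [0, 0, 1], [0, 0, 0]], [0, [1, 0, 0], [0, 0, 0]], [0, [1, 0, 0], [0, 0, 0]], [0, [0.6, 0, 0], [0, 0, 0]], [0, [0.6, 0, 0], [0, 0, 0]], [0, [1.1, 0, -0.15], [0, 0, 0]], [0, [1.1, 0, -0.05], [0, 0, 0]], [0, [1.1, 0, 0.05], [0, 0, 0]], [0, [0, 0, 0], [0, 0, 0]]]}}

```text
t: 34.8
position: [0.5847, -0.3022, 0.2239]
tcp_rot: [[-0.989, 0.146, 0.001], [0.146, 0.989, -0.001], [-0.001, -0.0, -1.0]]
force: [-0.4, -0.5, -0.4]
finger_gap: -0.0002
grasp_force: 0.0
```

```bash
python3 - <<'E'
from h import *
s=monitor.observe(); p=s["position"]; d=p[:2]-[CX,CY]; u=np.array([np.cos(CYAW),np.sin(CYAW)]); print("own x",d@u*1000, "own y",d@[-u[1],u[0]]*1000,p[2],s["force"])
lidfit(cams=("scene","top"))
E
```

```text
own x 62.06324975127764 own y 0.39147788580263265 0.22394773234141957 [-0.43815314 -0.49063024 -0.36688258]
scene (np.float64(0.839), np.float64(1.29), 0.68, [144.8, 267.2])
top (np.float64(0.425), np.float64(1.32), 0.82, [194.9, 400.0])
```

Lid at 1.3 rad, tracking as planned. Continuing along the arc.

Request:
{"api": "drive_tool", "payload": {"series": [[0, [1.1, 0, 0.1], [0, 0, 0]], [0, [1.1, 0, 0.2], [0, 0, 0]], [0, [1.05, 0, 0.3], [0, 0, 0]], [0, [1.0, 0, 0.45], [0, 0, 0]], [0, [0.95, 0, 0.57], [0, 0, 0]], [0, [0.9, 0, 0.66], [0, 0, 0]], [0, [0.82, 0, 0.75], [0, 0, 0]], [0, [0.74, 0, 0.82], [0, 0, 0]], [0, [0.65, 0, 0.89], [0, 0, 0]], [0, [0.56, 0, 0.95], [0, 0, 0]], [0, [0, 0, 0], [0, 0, 0]]]}}

```text
t: 36.1
position: [0.4967, -0.2891, 0.1645]
tcp_rot: [[-0.989, 0.146, -0.002], [0.146, 0.989, 0.001], [0.002, 0.001, -1.0]]
force: [-0.3, -0.4, 0.3]
finger_gap: 0.0002
grasp_force: 0.0
```

```bash
python3 - <<'E'
from h import *
s=monitor.observe(); p=s["position"]; d=p[:2]-[CX,CY]; u=np.array([np.cos(CYAW),np.sin(CYAW)]); print("own x",d@u*1000, "own y",d@[-u[1],u[0]]*1000,p[2],s["force"])
lidfit(cams=("scene","top"))
E
```

```text
own x -26.885533544640094 own y 0.7187334585425598 0.16451130269225045 [-0.2522433  -0.39367945  0.31692001]
scene (np.float64(0.901), np.float64(0.24), 0.7, [152.1, 274.6])
top (np.float64(0.458), np.float64(0.33), 0.59, [202.4, 394.5])
```

Request:
{"api": "drive_tool", "payload": {"series": [[0, [0.4, 0, 0.9], [0, 0, 0]], [0, [0.3, 0, 0.9], [0, 0, 0]], [0, [0.2, 0, 0.7], [0, 0, 0]], [0, [0, 0, 0.3], [0, 0, 0]], [0, [0, 0, 0.1], [0, 0, 0]], [0, [0, 0, 0], [0, 0, 0]]]}}

```text
t: 36.9
position: [0.4886, -0.2881, 0.137]
tcp_rot: [[-0.989, 0.146, 0.0], [0.146, 0.989, -0.0], [-0.0, 0.0, -1.0]]
force: [0.1, -0.5, -0.3]
finger_gap: -0.0005
grasp_force: 0.0
```

Request:
{"api": "drive_tool", "payload": {"series": [[0, [0, 0, 0.1], [0, 0, 0]], [0, [0, 0, 0.1], [0, 0, 0]], [0, [0, 0, 0], [0, 0, 0]]]}}

```text
t: 37.2
position: [0.4889, -0.2883, 0.1363]
tcp_rot: [[-0.989, 0.146, 0.001], [0.146, 0.989, -0.001], [-0.001, -0.001, -1.0]]
force: [-4.4, 2.1, 11.1]
finger_gap: 0.0004
grasp_force: 5.6
```

The lid is shut (11 N at z=0.136). Next I'll look for the crate and jars.

Request:
{"api": "drive_tool", "payload": {"series": [[0, [0, 0, -3], [0, 0, 0]], [0, [0, 0, -4], [0, 0, 0]], [0.5, [0, 2, -4], [0, 0, 0]], [0.8, [0, 4, -4], [0, 0, 0]], [0.9, [-0.5, 4, -3], [0, 0, 0]], [0.9, [-0.5, 4, 0], [0, 0, 0]], [0.9, [-0.5, 4, 0], [0, 0, 0]], [0.9, [-0.5, 4, 0], [0, 0, 0]], [0.9, [-0.5, 3, 0], [0, 0, 0]], [0.9, [0, 0, 0], [0, 0, 0]], [0.9, [0, 0, 0], [0, 0, 0]]]}}

```text
t: 38.3
position: [0.5492, -0.0489, 0.3102]
tcp_rot: [[-0.989, 0.145, 0.0], [0.145, 0.989, -0.0], [-0.0, -0.0, -1.0]]
force: [-0.5, -0.5, -0.2]
finger_gap: 0.0769
grasp_force: 0.0
```

```bash
cat >> h.py <<'E'
a=np.linspace(0,2*np.pi,32,endpoint=False)
JAR=np.vstack([np.c_[.027*np.cos(a),.027*np.sin(a),0*a+z] for z in (0,.07)]+[np.c_[.0265*np.cos(a),.0265*np.sin(a),0*a+.09]])
def inside(P,c):
    u=proj(c,P); return (u>3).all() and (u[:,0]<637).all() and (u[:,1]<397).all()
def jars(guess,cams=("top","scene","wrist")):
    sh={}
    for n in cams:
        c,im=shot(n); sh[n]=(c,[d for d in viewer.trace(n,"jar_1") if d["confidence"]>.3])
    for g in guess:
        vs=[];t=[]
        for n,(c,ds) in sh.items():
            h=place(JAR,*g,0)
            if not inside(h,c): continue
            m=hullmask(c,h,1)
            sc=[((d["region"]&(m>0)).sum()/(d["region"]|(m>0)).sum(),i) for i,d in enumerate(ds)]
            if sc and max(sc)[0]>.25: vs.append((c,ds[max(sc)[1]]["region"])); t.append(n)
        if not vs: print(g,"none"); continue
        for v,n in zip(vs,t):
            r=fit([v],JAR,[*g,0],2); print("   ",n,r[0].round(4),round(r[1],3))
        r=fit(vs,JAR,[*g,0],2); print(g,"->",r[0].round(4),round(r[1],3))
E
python3 - <<'E'
from h import *
s=monitor.observe(); print(s["position"],s["t"],s["finger_gap"])
lidfit(cams=("scene","top"))
c,im=shot("wrist","w14"); vs=[]
for n in ("wrist","top","scene"):
    if n!="wrist": c,im=shot(n)
    ds=viewer.trace(n,"crate")
    r=fit([(c,ds[0]["region"])],box(.166,.166,0,.055),[.585,.01,-.12]); print(n,r,ds[0]["confidence"])
jars([(.417,-.107),(.359,-.243),(.422,.127),(.344,.261)])
E
```

```text
[ 0.54919909 -0.04886672  0.3101882 ] 38.3 0.07690799115822948
scene (np.float64(0.936), np.float64(0.0), 0.58, [153.5, 276.0])
top (np.float64(0.96), np.float64(0.0), 0.64, [209.0, 411.5])
wrist (array([ 0.57665907,  0.00963418, -0.14155427]), np.float64(0.010018061728613636)) 0.74
top (array([ 0.57320778,  0.01058429, -0.11213281]), np.float64(0.438606125658371)) 0.94
scene (array([ 0.585,  0.01 , -0.12 ]), np.float64(1.0)) 0.51
    scene [ 0.4247 -0.0984] 0.117
    wrist [ 0.4226 -0.1024] 0.037
(0.417, -0.107) -> [ 0.4225 -0.1023] 0.084
    top [ 0.3541 -0.2504] 0.056
    scene [ 0.3583 -0.2445] 0.127
(0.359, -0.243) -> [ 0.3541 -0.2504] 0.103
    top [0.4107 0.1307] 0.053
    scene [0.4143 0.137 ] 0.071
    wrist [0.414  0.1332] 0.032
(0.422, 0.127) -> [0.4125 0.1329] 0.098
    top [0.3496 0.2616] 0.056
(0.344, 0.261) -> [0.3496 0.2616] 0.056
```

View pics/w14.png

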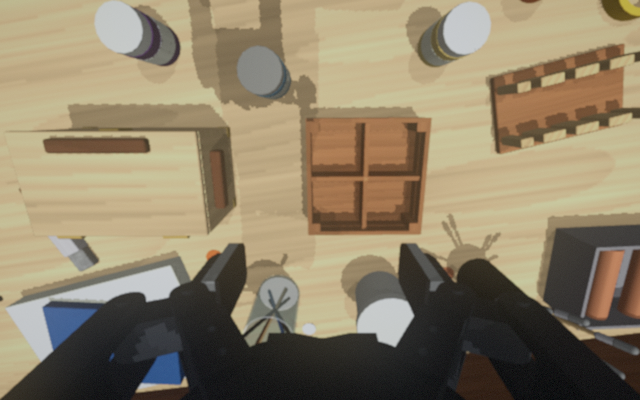

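Lid confirmed shut, crate at (0.5767,0.0096) yaw -0.142, four jars found. Going to the jar at (0.4226,-0.1024).

```bash
python3 -c "
from h import *
go(.4226,-.1024,.16,-.927)"
```

```text
t 39.1 turn 8.941 shift [  3.34 -13.31  15.02] dist cm 20.3 yaw -0.1467 tilt z axis [-1.e-04 -0.e+00 -1.e+00]
```

Request:
{"api": "drive_tool", "payload": {"series": [[0.9, [0, 0, 0], [0, 0, 1.5]], [0.9, [0, 0, 0], [0, 0, 1.5]], [0.9, [0, 0, 0], [0, 0, 1.5]], [0.9, [0, 0, 0], [0, 0, 1.5]], [0.9, [0, 0, 0], [0, 0, 1.5]], [0.9, [0, 0, 0], [0, 0, 1.44]], [0.9, [0.66, -2.66, 3], [0, 0, 0]], [0.9, [0.67, -2.66, 3], [0, 0, 0]], [0.9, [0.67, -2.66, 3], [0, 0, 0]], [0.9, [0.67, -2.66, 3], [0, 0, 0]], [0.9, [0.67, -2.66, 3], [0, 0, 0]], [0.9, [0, 0, 0], [0, 0, 0]], [0.9, [0, 0, 0], [0, 0, 0]]]}}

```text
t: 40.4
position: [0.4228, -0.1025, 0.1605]
tcp_rot: [[-0.6, 0.8, 0.0], [0.8, 0.6, 0.0], [-0.0, 0.0, -1.0]]
force: [0.7, 0.1, 1.5]
finger_gap: 0.0768
grasp_force: 0.0
```

```bash
python3 - <<'E'
from h import *
s=monitor.observe(); print(s["position"],s["finger_gap"])
jars([(.4226,-.1024),(.3541,-.2504)],("wrist","scene","top"))
go(.4226,-.1024,.052,-.927)
E
```

```text
[ 0.42279717 -0.10253651  0.16048181] 0.07682754862082121
    wrist [ 0.4217 -0.1036] 0.03
    scene [ 0.4223 -0.0987] 0.11
(0.4226, -0.1024) -> [ 0.4215 -0.1029] 0.088
    wrist [ 0.3549 -0.2461] 0.349
    scene [ 0.3593 -0.2432] 0.162
    top [ 0.3526 -0.2505] 0.092
(0.3541, -0.2504) -> [ 0.3541 -0.2504] 0.223
t 40.7 turn 0.008 shift [ 0.03 -0.06 10.87] dist cm 10.9 yaw -0.9263 tilt z axis [ 9.e-04 -3.e-04 -1.e+00]
```

Request:
{"api": "drive_tool", "payload": {"series": [[0.9, [0, -0.1, 3], [0, 0, 0]], [0.9, [0, 0, 3], [0, 0, 0]], [0.9, [0, 0, 3], [0, 0, 0]], [0.9, [0, 0, 1.85], [0, 0, 0]], [0.9, [0, 0, 0], [0, 0, 0]], [0, [0, 0, 0], [0, 0, 0]], [0, [0, 0, 0], [0, 0, 0]], [0, [0, 0, 0], [0, 0, 0]], [0, [0, 0, 0], [0, 0, 0]], [0, [0, 0, 0], [0, 0, 0]], [0, [0, 0, -2], [0, 0, 0]], [0, [0, 0, -3], [0, 0, 0]], [0, [0, 0, -4], [0, 0, 0]], [0, [0, 0, -2], [0, 0, 0]], [0, [0, 0, 0], [0, 0, 0]], [0, [0, 0, 0], [0, 0, 0]]], "grip_force": 40}}

```text
t: 42.3
position: [0.4217, -0.1029, 0.1615]
tcp_rot: [[-0.6, 0.8, 0.001], [0.8, 0.6, -0.0], [-0.0, 0.0, -1.0]]
force: [0.2, 0.0, -1.8]
finger_gap: 0.0525
grasp_force: 42.7
```

```bash
python3 - <<'E'
from h import *
s=monitor.observe(); print(s["position"],s["finger_gap"],s["grasp_force"],s["force"])
go(.6107,-.0356,.17,-.927)
E
```

```text
[ 0.42172176 -0.10288883  0.16153558] 0.052536610461429774 42.653061747550964 [ 0.18499138  0.02201158 -1.76479762]
t 42.3 turn 0.001 shift [-5.96 19.15 -0.85] dist cm 20.1 yaw -0.9269 tilt z axis [ 5.e-04 -2.e-04 -1.e+00]
```

Request:
{"api": "drive_tool", "payload": {"series": [[0, [-0.5, 1.6, 0], [0, 0, 0]], [0, [-1, 3.2, 0], [0, 0, 0]], [0, [-1, 3.2, 0], [0, 0, 0]], [0, [-1, 3.2, 0], [0, 0, 0]], [0, [-1, 3.2, 0], [0, 0, 0]], [0, [-1, 3.2, 0], [0, 0, 0]], [0, [-0.46, 1.55, 0], [0, 0, 0]], [0, [0, 0, 0], [0, 0, 0]], [0, [0, 0, 1], [0, 0, 0]], [0, [0, 0, 2.5], [0, 0, 0]], [0, [0, 0, 2.5], [0, 0, 0]], [0, [0, 0, 2], [0, 0, 0]], [0, [0, 0, 1.4], [0, 0, 0]], [0, [0, 0, 0.3], [0, 0, 0]], [0, [0, 0, 0], [0, 0, 0]]]}}

```text
t: 43.8
position: [0.6106, -0.0358, 0.0645]
tcp_rot: [[-0.6, 0.8, -0.0], [0.8, 0.6, 0.0], [0.0, -0.0, -1.0]]
force: [-0.2, -0.7, -0.6]
finger_gap: 0.0526
grasp_force: 42.7
```

Request:
{"api": "drive_tool", "payload": {"series": [[0, [0, 0, 0.3], [0, 0, 0]], [0, [0, 0, 0.15], [0, 0, 0]], [0, [0, 0, 0.1], [0, 0, 0]], [0, [0, 0, 0], [0, 0, 0]]]}}

```text
t: 44.2
position: [0.6109, -0.0357, 0.0593]
tcp_rot: [[-0.6, 0.8, 0.0], [0.8, 0.6, -0.0], [-0.0, 0.0, -1.0]]
force: [-0.4, -0.6, -1.3]
finger_gap: 0.0527
grasp_force: 42.7
```

Request:
{"api": "drive_tool", "payload": {"series": [[0, [0, 0, 0.1], [0, 0, 0]], [0, [0, 0, 0.05], [0, 0, 0]], [0, [0, 0, 0], [0, 0, 0]], [0.78, [0, 0, 0], [0, 0, 0]], [0.78, [0, 0, 0], [0, 0, 0]], [0.78, [0, 0, 0], [0, 0, 0]], [0.78, [0, 0, -2], [0, 0, 0]], [0.78, [0, 0, -3], [0, 0, 0]], [0.85, [0, 0, -4], [0, 0, 0]], [0.85, [0, 0, -3], [0, 0, 0]], [0.9, [0, 0, 0], [0, 0, 0]], [0.9, [0, 0, 0], [0, 0, 0]]]}}

```text
t: 45.4
position: [0.6108, -0.0356, 0.1778]
tcp_rot: [[-0.6, 0.8, 0.001], [0.8, 0.6, -0.0], [-0.0, 0.0, -1.0]]
force: [0.7, 0.1, -0.5]
finger_gap: 0.0768
grasp_force: 0.0
```

```bash
python3 - <<'E'
from h import *
s=monitor.observe(); print(s["position"],s["finger_gap"])
jars([(.6107,-.0356),(.3541,-.2504),(.414,.1332),(.3496,.2616)])
go(.3541,-.2504,.17,-.927)
E
```

```text
[ 0.61084058 -0.03564066  0.17775173] 0.07684503342480321
    wrist [ 0.6114 -0.0379] 0.026
(0.6107, -0.0356) -> [ 0.6114 -0.0379] 0.026
    top [ 0.3534 -0.2487] 0.103
    scene [ 0.3593 -0.2432] 0.075
(0.3541, -0.2504) -> [ 0.3542 -0.2474] 0.119
    top [0.4116 0.1317] 0.066
    scene [0.4146 0.137 ] 0.046
(0.414, 0.1332) -> [0.4116 0.1329] 0.087
    top [0.3502 0.2622] 0.067
    scene [0.3535 0.2671] 0.123
(0.3496, 0.2616) -> [0.3505 0.2624] 0.105
t 45.7 turn 0.0 shift [ -1.78 -33.4    0.68] dist cm 33.5 yaw -0.927 tilt z axis [-1.5e-03  2.0e-04 -1.0e+00]
```

Request:
{"api": "drive_tool", "payload": {"series": [[0.9, [-0.1, -2, 0], [0, 0, 0]], [0.9, [-0.22, -4.2, 0], [0, 0, 0]], [0.9, [-0.22, -4.2, 0], [0, 0, 0]], [0.9, [-0.22, -4.2, 0], [0, 0, 0]], [0.9, [-0.22, -4.2, 0], [0, 0, 0]], [0.9, [-0.22, -4.2, 0], [0, 0, 0]], [0.9, [-0.22, -4.2, 0.2], [0, 0, 0]], [0.9, [-0.22, -4.2, 0.5], [0, 0, 0]], [0.9, [-0.14, -2, 0.5], [0, 0, 0]], [0.9, [0, 0, 0], [0, 0, 0]], [0.9, [0, 0, 0], [0, 0, 0]], [0.9, [0, 0, 0], [0, 0, 0]]]}}

```text
t: 46.9
position: [0.355, -0.25, 0.1658]
tcp_rot: [[-0.601, 0.799, 0.0], [0.799, 0.601, 0.0], [-0.0, 0.0, -1.0]]
force: [-0.4, 0.1, 1.3]
finger_gap: 0.0772
grasp_force: 0.0
```

```bash
python3 - <<'E'
from h import *
jars([(.3545,-.249)],("wrist","scene","top"))
go(.3548,-.248,.052,-.927)
E
```

```text
wrist [ 0.3548 -0.2486] 0.025
    scene [ 0.3594 -0.2433] 0.109
(0.3545, -0.249) -> [ 0.3548 -0.2483] 0.072
t 47.2 turn 0.009 shift [ 0.16  0.14 11.37] dist cm 11.4 yaw -0.9262 tilt z axis [-0.  0. -1.]
```

Request:
{"api": "drive_tool", "payload": {"series": [[0.9, [0.1, 0.1, 3], [0, 0, 0]], [0.9, [0, 0, 3.3], [0, 0, 0]], [0.9, [0, 0, 3], [0, 0, 0]], [0.9, [0, 0, 2.05], [0, 0, 0]], [0.9, [0, 0, 0], [0, 0, 0]], [0, [0, 0, 0], [0, 0, 0]], [0, [0, 0, 0], [0, 0, 0]], [0, [0, 0, 0], [0, 0, 0]], [0, [0, 0, 0], [0, 0, 0]], [0, [0, 0, 0], [0, 0, 0]], [0, [0, 0, -2], [0, 0, 0]], [0, [0, 0, -3], [0, 0, 0]], [0, [0, 0, -4], [0, 0, 0]], [0, [0, 0, -2.9], [0, 0, 0]], [0, [0, 0, 0], [0, 0, 0]], [0, [0, 0, 0], [0, 0, 0]]]}}

```text
t: 48.8
position: [0.3546, -0.249, 0.1715]
tcp_rot: [[-0.6, 0.8, 0.001], [0.8, 0.6, -0.001], [-0.001, 0.0, -1.0]]
force: [-0.1, -0.6, -1.3]
finger_gap: 0.0525
grasp_force: 42.9
```

```bash
python3 - <<'E'
from h import *
s=monitor.observe(); print(s["position"],s["finger_gap"],s["grasp_force"],s["force"])
go(.5315,-.0244,.17,-.927)
E
```

```text
[ 0.35456229 -0.24895514  0.17150356] 0.05250168885432982 42.908579260110855 [-0.1185929  -0.56376095 -1.29104308]
t 48.8 turn 0.001 shift [ 7.34 27.63  0.15] dist cm 28.6 yaw -0.9269 tilt z axis [ 1.e-03 -8.e-04 -1.e+00]
```

Request:
{"api": "drive_tool", "payload": {"series": [[0, [0.5, 1.9, 0], [0, 0, 0]], [0, [1.05, 3.95, 0], [0, 0, 0]], [0, [1.05, 3.95, 0], [0, 0, 0]], [0, [1.05, 3.95, 0], [0, 0, 0]], [0, [1.05, 3.95, 0], [0, 0, 0]], [0, [1.05, 3.95, 0], [0, 0, 0]], [0, [1.05, 3.95, 0], [0, 0, 0]], [0, [0.54, 2.03, 0], [0, 0, 0]], [0, [0, 0, 0], [0, 0, 0]], [0, [0, 0, 1], [0, 0, 0]], [0, [0, 0, 2.5], [0, 0, 0]], [0, [0, 0, 2.5], [0, 0, 0]], [0, [0, 0, 2.5], [0, 0, 0]], [0, [0, 0, 1.8], [0, 0, 0]], [0, [0, 0, 0.4], [0, 0, 0]], [0, [0, 0, 0.3], [0, 0, 0]], [0, [0, 0, 0.15], [0, 0, 0]], [0, [0, 0, 0], [0, 0, 0]]]}}

```text
t: 50.6
position: [0.5317, -0.0246, 0.0602]
tcp_rot: [[-0.6, 0.8, 0.001], [0.8, 0.6, -0.0], [-0.001, 0.001, -1.0]]
force: [-0.3, -0.1, -1.6]
finger_gap: 0.0525
grasp_force: 42.9
```

Request:
{"api": "drive_tool", "payload": {"series": [[0, [0, 0, 0.15], [0, 0, 0]], [0, [0, 0, 0.1], [0, 0, 0]], [0, [0, 0, 0], [0, 0, 0]], [0.78, [0, 0, 0], [0, 0, 0]], [0.78, [0, 0, 0], [0, 0, 0]], [0.78, [0, 0, 0], [0, 0, 0]], [0.78, [0, 0, -2], [0, 0, 0]], [0.78, [0, 0, -3], [0, 0, 0]], [0.85, [0, 0, -4], [0, 0, 0]], [0.85, [0, 0, -3], [0, 0, 0]], [0.9, [0, 0, 0], [0, 0, 0]], [0.9, [0, 0, 0], [0, 0, 0]]]}}

```text
t: 51.8
position: [0.5315, -0.0244, 0.1773]
tcp_rot: [[-0.6, 0.8, 0.001], [0.8, 0.6, -0.0], [-0.001, 0.001, -1.0]]
force: [0.0, 0.0, -1.0]
finger_gap: 0.0768
grasp_force: 0.0
```

```bash
python3 - <<'E'
from h import *
jars([(.5315,-.0244),(.6107,-.0356),(.413,.1332),(.35,.2616)])
go(.413,.1325,.17,-.927)
E
```

```text
wrist [ 0.5337 -0.0256] 0.036
(0.5315, -0.0244) -> [ 0.5337 -0.0256] 0.036
    top [ 0.6119 -0.0395] 0.372
    scene [ 0.5957 -0.0553] 0.272
    wrist [ 0.6134 -0.0389] 0.18
(0.6107, -0.0356) -> [ 0.6111 -0.038 ] 0.303
    top [0.4116 0.1305] 0.078
(0.413, 0.1332) -> [0.4116 0.1305] 0.078
    top [0.3497 0.2602] 0.052
(0.35, 0.2616) -> [0.3497 0.2602] 0.052
t 52.1 turn 0.001 shift [19.65 -0.04  0.64] dist cm 19.7 yaw -0.9269 tilt z axis [-1.5e-03  1.0e-04 -1.0e+00]
```

Request:
{"api": "drive_tool", "payload": {"series": [[0.9, [2, 0, 0], [0, 0, 0]], [0.9, [4, 0, 0], [0, 0, 0]], [0.9, [4, 0, 0], [0, 0, 0]], [0.9, [4, 0, 0.2], [0, 0, 0]], [0.9, [4, 0, 0.4], [0, 0, 0]], [0.9, [1.65, 0, 0.4], [0, 0, 0]], [0.9, [0, 0, 0], [0, 0, 0]], [0.9, [0, 0, 0], [0, 0, 0]], [0.9, [0, 0, 0], [0, 0, 0]]]}}

```text
t: 53.0
position: [0.4141, 0.1321, 0.1672]
tcp_rot: [[-0.6, 0.8, 0.0], [0.8, 0.6, -0.0], [-0.0, 0.0, -1.0]]
force: [0.3, 0.2, 0.6]
finger_gap: 0.0768
grasp_force: 0.0
```

```bash
python3 - <<'E'
from h import *
jars([(.413,.1325)],("wrist","scene","top"))
go(.4135,.1325,.052,-.927)
E
```

```text
wrist [0.4133 0.1333] 0.039
    scene [0.4148 0.1367] 0.056
(0.413, 0.1325) -> [0.4133 0.1339] 0.061
t 53.3 turn -0.006 shift [ 2.000e-02 -1.000e-02  1.152e+01] dist cm 11.5 yaw -0.9275 tilt z axis [-0. -0. -1.]
```

Request:
{"api": "drive_tool", "payload": {"series": [[0.9, [0.1, 0.05, 3], [0, 0, 0]], [0.9, [0, 0, 3.4], [0, 0, 0]], [0.9, [0, 0, 3], [0, 0, 0]], [0.9, [0, 0, 2.1], [0, 0, 0]], [0.9, [0, 0, 0], [0, 0, 0]], [0, [0, 0, 0], [0, 0, 0]], [0, [0, 0, 0], [0, 0, 0]], [0, [0, 0, 0], [0, 0, 0]], [0, [0, 0, 0], [0, 0, 0]], [0, [0, 0, 0], [0, 0, 0]], [0, [0, 0, -2], [0, 0, 0]], [0, [0, 0, -3], [0, 0, 0]], [0, [0, 0, -4], [0, 0, 0]], [0, [0, 0, -2.9], [0, 0, 0]], [0, [0, 0, 0], [0, 0, 0]], [0, [0, 0, 0], [0, 0, 0]]]}}

```text
t: 54.9
position: [0.4133, 0.1338, 0.1715]
tcp_rot: [[-0.6, 0.8, 0.001], [0.8, 0.6, 0.0], [-0.001, 0.001, -1.0]]
force: [-0.0, -1.2, -2.6]
finger_gap: 0.0532
grasp_force: 43.2
```

```bash
python3 - <<'E'
from h import *
s=monitor.observe(); print(s["position"],s["finger_gap"],s["grasp_force"],s["force"])
go(.6219,.0436,.17,-.927)
E
```

```text
[0.4132901  0.1338053  0.17146137] 0.05317078258884011 43.16109359264374 [-0.03669094 -1.17360075 -2.58262359]
t 54.9 turn 0.001 shift [-19.74  11.27   0.15] dist cm 22.7 yaw -0.9269 tilt z axis [ 1.2e-03  3.0e-04 -1.0e+00]
```

Request:
{"api": "drive_tool", "payload": {"series": [[0, [-1.7, 0.95, 0], [0, 0, 0]], [0, [-3.3, 1.9, 0], [0, 0, 0]], [0, [-3.3, 1.9, 0], [0, 0, 0]], [0, [-3.3, 1.9, 0], [0, 0, 0]], [0, [-3.3, 1.9, 0], [0, 0, 0]], [0, [-3.3, 1.9, 0], [0, 0, 0]], [0, [-1.54, 0.82, 0], [0, 0, 0]], [0, [0, 0, 0], [0, 0, 0]], [0, [0, 0, 0], [0, 0, 0]], [0, [0, 0, 1], [0, 0, 0]], [0, [0, 0, 2.5], [0, 0, 0]], [0, [0, 0, 2.5], [0, 0, 0]], [0, [0, 0, 2.5], [0, 0, 0]], [0, [0, 0, 1.8], [0, 0, 0]], [0, [0, 0, 0.4], [0, 0, 0]], [0, [0, 0, 0.3], [0, 0, 0]], [0, [0, 0, 0.15], [0, 0, 0]], [0, [0, 0, 0], [0, 0, 0]]]}}

```text
t: 56.7
position: [0.6222, 0.0437, 0.0604]
tcp_rot: [[-0.6, 0.8, 0.001], [0.8, 0.6, 0.0], [-0.001, 0.001, -1.0]]
force: [-0.5, -0.1, -1.6]
finger_gap: 0.0524
grasp_force: 43.0
```

Request:
{"api": "drive_tool", "payload": {"series": [[0, [0, 0, 0.15], [0, 0, 0]], [0, [0, 0, 0.1], [0, 0, 0]], [0, [0, 0, 0], [0, 0, 0]], [0.78, [0, 0, 0], [0, 0, 0]], [0.78, [0, 0, 0], [0, 0, 0]], [0.78, [0, 0, 0], [0, 0, 0]], [0.78, [0, 0, -2], [0, 0, 0]], [0.78, [0, 0, -3], [0, 0, 0]], [0.85, [0, 0, -4], [0, 0, 0]], [0.85, [0, 0, -3], [0, 0, 0]], [0.9, [0, 0, 0], [0, 0, 0]], [0.9, [0, 0, 0], [0, 0, 0]]]}}

```text
t: 57.9
position: [0.622, 0.0436, 0.1773]
tcp_rot: [[-0.6, 0.8, 0.001], [0.8, 0.6, -0.0], [-0.0, 0.001, -1.0]]
force: [0.4, 0.3, -0.7]
finger_gap: 0.0769
grasp_force: 0.0
```

```bash
python3 - <<'E'
from h import *
jars([(.6219,.0436),(.35,.261)])
go(.351,.262,.17,-.927)
E
```

```text
scene [0.5979 0.0121] 0.372
    wrist [0.6233 0.0412] 0.025
(0.6219, 0.0436) -> [0.6227 0.0414] 0.236
    top [0.3502 0.2614] 0.21
    scene [0.3558 0.2654] 0.095
(0.35, 0.261) -> [0.3533 0.264 ] 0.155
t 58.2 turn 0.001 shift [33.72 -8.54  0.62] dist cm 34.8 yaw -0.9269 tilt z axis [-0.0015 -0.     -1.    ]
```

Request:
{"api": "drive_tool", "payload": {"series": [[0.9, [2, -0.5, 0], [0, 0, 0]], [0.9, [4, -1, 0], [0, 0, 0]], [0.9, [4, -1, 0], [0, 0, 0]], [0.9, [4, -1, 0], [0, 0, 0]], [0.9, [4, -1, 0], [0, 0, 0]], [0.9, [4, -1, 0], [0, 0, 0]], [0.9, [4, -1, 0.2], [0, 0, 0]], [0.9, [4, -1, 0.4], [0, 0, 0]], [0.9, [3.7, -1, 0.4], [0, 0, 0]], [0.9, [0, 0, 0], [0, 0, 0]], [0.9, [0, 0, 0], [0, 0, 0]], [0.9, [0, 0, 0], [0, 0, 0]]]}}

```text
t: 59.4
position: [0.3523, 0.2617, 0.1672]
tcp_rot: [[-0.6, 0.8, 0.0], [0.8, 0.6, -0.0], [-0.0, 0.0, -1.0]]
force: [-1.0, -0.9, 0.5]
finger_gap: 0.0769
grasp_force: 0.0
```

```bash
python3 - <<'E'
from h import *
jars([(.351,.262)],("wrist","scene","top"))
go(.351,.262,.052,-.927)
E
```

```text
wrist [0.3519 0.2633] 0.038
    scene [0.3544 0.267 ] 0.069
    top [0.3536 0.2496] 0.409
(0.351, 0.262) -> [0.3514 0.2632] 0.216
t 59.7 turn -0.009 shift [ 0.08 -0.07 11.51] dist cm 11.5 yaw -0.9278 tilt z axis [-1.e-04 -1.e-04 -1.e+00]
```

Request:
{"api": "drive_tool", "payload": {"series": [[0.9, [0.13, 0.08, 3], [0, 0, 0]], [0.9, [0, 0, 3.4], [0, 0, 0]], [0.9, [0, 0, 3], [0, 0, 0]], [0.9, [0, 0, 2.1], [0, 0, 0]], [0.9, [0, 0, 0], [0, 0, 0]], [0, [0, 0, 0], [0, 0, 0]], [0, [0, 0, 0], [0, 0, 0]], [0, [0, 0, 0], [0, 0, 0]], [0, [0, 0, 0], [0, 0, 0]], [0, [0, 0, 0], [0, 0, 0]], [0, [0, 0, -2], [0, 0, 0]], [0, [0, 0, -3], [0, 0, 0]], [0, [0, 0, -4], [0, 0, 0]], [0, [0, 0, -2.9], [0, 0, 0]], [0, [0, 0, 0], [0, 0, 0]], [0, [0, 0, 0], [0, 0, 0]]]}}

```text
t: 61.3
position: [0.3516, 0.2636, 0.1715]
tcp_rot: [[-0.6, 0.8, 0.001], [0.8, 0.6, 0.001], [-0.0, 0.001, -1.0]]
force: [0.0, -0.1, -2.0]
finger_gap: 0.0525
grasp_force: 42.9
```

```bash
python3 - <<'E'
from h import *
s=monitor.observe(); print(s["position"],s["finger_gap"],s["grasp_force"],s["force"])
go(.5427,.0548,.17,-.927)
E
```

```text
[0.35155828 0.2636147  0.17154841] 0.05249656003195235 42.91880875825882 [ 0.03355573 -0.12179239 -1.96094424]
t 61.3 turn 0.0 shift [-28.17   2.75   0.15] dist cm 28.3 yaw -0.927 tilt z axis [ 1.2e-03  8.0e-04 -1.0e+00]
```

Request:
{"api": "drive_tool", "payload": {"series": [[0, [-2, 0.2, 0], [0, 0, 0]], [0, [-4, 0.4, 0], [0, 0, 0]], [0, [-4, 0.4, 0], [0, 0, 0]], [0, [-4, 0.4, 0], [0, 0, 0]], [0, [-4, 0.4, 0], [0, 0, 0]], [0, [-4, 0.4, 0], [0, 0, 0]], [0, [-4, 0.4, 0], [0, 0, 0]], [0, [-2.17, 0.15, 0], [0, 0, 0]], [0, [0, 0, 0], [0, 0, 0]], [0, [0, 0, 0], [0, 0, 0]], [0, [0, 0, 1], [0, 0, 0]], [0, [0, 0, 2.5], [0, 0, 0]], [0, [0, 0, 2.5], [0, 0, 0]], [0, [0, 0, 2.5], [0, 0, 0]], [0, [0, 0, 1.8], [0, 0, 0]], [0, [0, 0, 0.4], [0, 0, 0]], [0, [0, 0, 0.3], [0, 0, 0]], [0, [0, 0, 0.15], [0, 0, 0]], [0, [0, 0, 0], [0, 0, 0]]]}}

```text
t: 63.2
position: [0.5429, 0.055, 0.0603]
tcp_rot: [[-0.6, 0.8, 0.001], [0.8, 0.6, 0.0], [-0.001, 0.001, -1.0]]
force: [-0.6, -0.4, -1.0]
finger_gap: 0.0526
grasp_force: 42.8
```

Request:
{"api": "drive_tool", "payload": {"series": [[0, [0, 0, 0.15], [0, 0, 0]], [0, [0, 0, 0.1], [0, 0, 0]], [0, [0, 0, 0], [0, 0, 0]], [0.78, [0, 0, 0], [0, 0, 0]], [0.78, [0, 0, 0], [0, 0, 0]], [0.78, [0, 0, 0], [0, 0, 0]], [0.78, [0, 0, -2], [0, 0, 0]], [0.78, [0, 0, -3], [0, 0, 0]], [0.85, [0, 0, -4], [0, 0, 0]], [0.85, [3, 0, -4], [0, 0, 0]], [0.9, [4, 0, -3], [0, 0, 0]], [0.9, [4, 0, 0], [0, 0, 0]], [0.9, [4, 0, 0], [0, 0, 0]], [0.9, [4, 0, 0], [0, 0, 0]], [0.9, [0, 0, 0], [0, 0, 0]], [0.9, [0, 0, 0], [0, 0, 0]]]}}

```text
t: 64.8
position: [0.4284, 0.2072, 0.2173]
tcp_rot: [[-0.602, 0.799, 0.0], [0.799, 0.602, 0.0], [-0.0, 0.0, -1.0]]
force: [0.6, 0.6, 0.3]
finger_gap: 0.0769
grasp_force: 0.0
```

```bash
python3 - <<'E'
from h import *
s=monitor.observe(); print(s["t"],s["position"],s["force"])
lidfit(cams=("scene",))
c,im=shot("scene","s9"); c2,im2=shot("top","t9")
a=cv2.resize(im[60:330,130:530],None,fx=2,fy=2)[:,:,::-1]
cv2.imwrite("pics/fin.png",a)
print([(round(d["confidence"],2),d["pixel"]) for d in viewer.trace("top","jar_1")])
E
```

```text
64.8 [0.4283851  0.20723374 0.21733415] [0.57890326 0.59720459 0.34914365]
scene (np.float64(0.886), np.float64(0.0), 0.74, [153.8, 278.0])
[(0.78, [210.9, 299.2]), (0.77, [213.3, 326.2]), (0.74, [189.6, 328.1]), (0.55, [185.6, 305.7])]
```

View pics/fin.png

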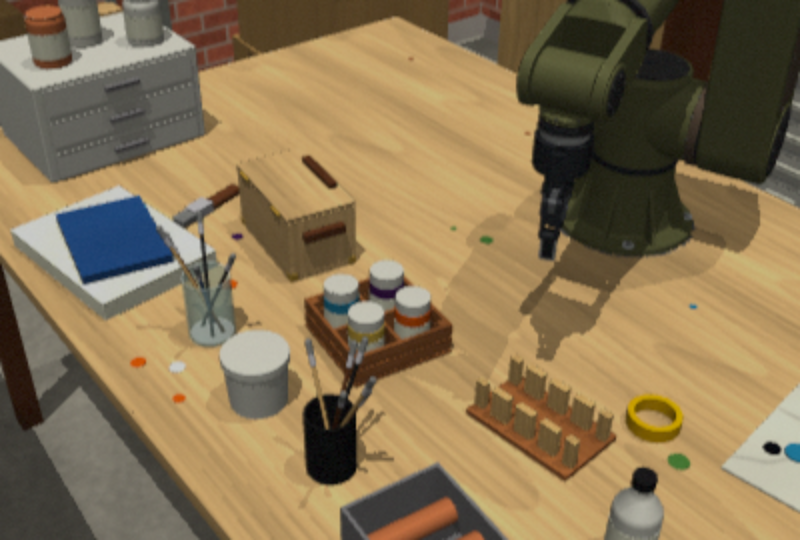

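The final view shows the lid shut at (295,190), the rack empty, all four jars upright in the crate near (375,310), and nothing else disturbed.

```bash
python3 -c "
from station import manip
print(manip.close_job())"
```

```text
the job is handed in; nothing more can be done
None
```

The job is done and handed in at about 65 s: three panels moved into the free carrier slots beside the packed one, the lid shut, and all four jars upright in the crate, one to a cell.

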